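Mix the pigment jars at the sculptor's bench

TASK

Swing the wire guard's door wide open by its handle. Then mix the pigment jars that are on the bench one at a time, from the lightest colour to the darkest (white, yellow, red, black): hold each jar upright on the middle of the mixer's sprung pad and press it fully down for about a second. Stand every mixed jar upright on the wooden board, shut the guard door again at the end, and leave the other things on the bench where they are.

Things in the scene. Friction and masses are not known exactly. Their poses are not given: they have to be found in the camera images.
- jar_white: white pigment jar (body and lid white): a closed straight cylinder 50 mm across and 90 mm tall, 0.11 to 0.22 kg, heavier at the bottom, standing upright. Origin at the centre of its underside, z along its axis to the lid. Two or three of the four coloured jars are there; the others are absent (None from the start).
- jar_yellow: yellow pigment jar (body and lid yellow): a closed straight cylinder 50 mm across and 90 mm tall, 0.11 to 0.22 kg, heavier at the bottom, standing upright. Origin at the centre of its underside, z along its axis to the lid. Two or three of the four coloured jars are there; the others are absent (None from the start).
- jar_red: red pigment jar (body and lid red): a closed straight cylinder 50 mm across and 90 mm tall, 0.11 to 0.22 kg, heavier at the bottom, standing upright. Origin at the centre of its underside, z along its axis to the lid. Two or three of the four coloured jars are there; the others are absent (None from the start).
- jar_black: black pigment jar (body and lid black): a closed straight cylinder 50 mm across and 90 mm tall, 0.11 to 0.22 kg, heavier at the bottom, standing upright. Origin at the centre of its underside, z along its axis to the lid. Two or three of the four coloured jars are there; the others are absent (None from the start).
- guard: Blue-framed wire guard fixed to the bench, touch mixer inside. Origin at the centre of its underside; x from its front (door side, facing the robot) to its back, y to its left, z up. Base board 200 (x) x 250 (y) x 12 mm; front plane at x = -100 mm; 250 mm tall, 12 mm posts, 226 mm clear inside. Rods close back and sides; no bar over the doorway, and the front 90 mm of the top is open.
- guard_roof (a point): Middle of the first roof rod across the guard (8 mm thick, 244 mm above the bench, 39 mm behind the pad's centre); the roof is closed from here back. A gripper pointing straight down hits this rod when over the pad; with the door open, one tilted 20 to 45 degrees (fingers pointing from front to back and down) has room.
- door (a joint): Door's hinge angle: 0 shut, grows as the door swings out towards the robot and to the left (clockwise from above), stop at 2.0 rad; it stays where left (friction about 0.05 N m). Clear panel, blue frame, 250 mm wide, 12 mm thick, from 20 to 245 mm above the bench. From about 1.5 rad a gripper can pass it.
- door_handle (a point): On the axis of the door's yellow upright bar handle, 12 mm thick, from 139 to 248 mm above the bench; this point is 225 mm above the bench, 42 mm out from the door's face, 225 mm from the hinge along the door. Its axes turn with the door: -x out of the front face, -y from hinge to free edge (the guard's axes when shut). Pinch the bar from above, fingers closing along y.
- door_hinge (a point): Point on the vertical hinge axis of the door (guard's left front edge, in the plane of the door's inner face, so 54 mm behind the handle's axis), 225 mm above the bench.
- pad (a joint): Travel of the mixer's sprung pad: 0 up, 0.010 m fully depressed (stop); spring 3.6 N at the start, 12 N at the bottom. A jar's weight alone does not depress it.
- pad_top (a point): Centre of the top face of the mixer's black round rubber pad, 68 mm across, 83 mm above the bench when up (in the guard's frame at x = -45 mm, y = 0); moves with the pad.
- board: Flat pale wooden board fixed to the bench, 140 (x) x 340 (y) x 6 mm, with a dark strip near each end, no rim. Origin at the centre of its underside; jars stand on its top, 6 mm above the bench.
- mallet: wooden mallet with a round head, about 250 mm long; bystander
- tape: roll of brown tape lying flat, 70 mm across, 22 mm high; bystander
- sanding_block: cork sanding block 60 x 110 x 30 mm; bystander
- offcut: timber offcut 50 x 140 x 45 mm; bystander
- cup: white cup, 76 mm across, 85 mm tall; bystander
- riffler: small hand tool with a dark wooden handle and a steel shank, 200 mm long, lying down; bystander
Things that resemble listed ones, but are neither listed nor needed, are in the scene too. Of the things like the jar_black, leave any that is blue or green; of the rest the smaller one is meant.

How it is judged (in metres and radians):
On the way, in this order (a step that is already met when the one before it is completed fails the run):
1. the guard door is swung open (beyond 1.3 rad) (value of joint door above 1.3 rad), for 0.2 s.
2. the white jar, upright on the pad, presses it fully down (z of jar_white in the frame of guard below 0.0745 m and horizontal distance between jar_white and pad_top below 0.02 m and angle between jar_white's own z axis and vertical below 0.15 rad and contact force between jar_white and pad above 4 N), for 0.4 s.
3. the yellow jar, upright on the pad, presses it fully down (z of jar_yellow in the frame of guard below 0.0745 m and horizontal distance between jar_yellow and pad_top below 0.02 m and angle between jar_yellow's own z axis and vertical below 0.15 rad and contact force between jar_yellow and pad above 4 N), for 0.4 s.
4. the red jar, upright on the pad, presses it fully down (z of jar_red in the frame of guard below 0.0745 m and horizontal distance between jar_red and pad_top below 0.02 m and angle between jar_red's own z axis and vertical below 0.15 rad and contact force between jar_red and pad above 4 N), for 0.4 s.
5. the black jar, upright on the pad, presses it fully down (z of jar_black in the frame of guard below 0.0745 m and horizontal distance between jar_black and pad_top below 0.02 m and angle between jar_black's own z axis and vertical below 0.15 rad and contact force between jar_black and pad above 4 N), for 0.4 s.
At the end, for the whole second after the job is handed in: Every jar present stands on the board (its base centre within 60 mm of the board's centre along its short side and 160 mm along its long side, flat on it, less than 0.08 rad from upright, at rest); the door is shut (under 0.06 rad) and the pad is up (x of jar_white in the frame of board between -0.06 and 0.06 m and y of jar_white in the frame of board between -0.16 and 0.16 m and z of each of jar_white, jar_yellow, jar_red, jar_black in the frame of board below 0.012 m and angle between each of jar_white, jar_yellow, jar_red, jar_black's own z axis and vertical below 0.08 rad and linear speed of each of jar_white, jar_yellow, jar_red, jar_black below 0.02 m/s and x of jar_yellow in the frame of board between -0.06 and 0.06 m and y of jar_yellow in the frame of board between -0.16 and 0.16 m and x of jar_red in the frame of board between -0.06 and 0.06 m and y of jar_red in the frame of board between -0.16 and 0.16 m and x of jar_black in the frame of board between -0.06 and 0.06 m and y of jar_black in the frame of board between -0.16 and 0.16 m and value of joint door below 0.06 rad and value of joint pad below 0.003 m); the robot touches nothing.
It fails at once if another thing on the bench is pushed more than 40 mm from its place (distance of any of mallet, tape, sanding_block, offcut, cup, riffler from where it was at the start of the episode above 0.04 m).
Of jar_white, jar_yellow, jar_red, jar_black only 2 to 3 are there at a start; the rules pass over those that are not, and their reading is None.
At some moment in a run one of jar_white, jar_yellow, jar_red, jar_black may be knocked a few centimetres aside while the robot is not near it.
It also fails if it takes over 210 s, if anything falls off the work surface, if the arm or the gripper's body presses on something with over 40 N, if the wrist force passes 120 N, or if a joint passes its speed limit or range.

ROBOT

A 6-joint arm with a two-finger parallel gripper is mounted at the origin on the work surface. World frame = base frame: x ahead of the robot, y to its left, z up, the work surface at z = 0. Lengths are in mm, angles in degrees, forces in N, time in s.
With the tool pointing down it reaches from about 325 to 850 mm from the base axis. Payload 15.5 kg.
Tool frame: the origin (TCP) lies on the centre line of the jaws, within the pads' length; the fingertips stand 14 mm ahead of it and the grasp point (between the pads) lies 5 mm behind it; z points along the fingers, y is the line along which they close (so a half turn about z gives the same grasp; the last joint's range is limited). The gripper opens to 91 mm and grips with 3 to 60 N. Pads are 32 mm wide; open, the fingers measure 118 mm over their backs; the gripper's body (76 mm by 178 mm) begins 60 mm behind the grasp point.
Start: joints at [-74.685, 28.281, 77.091, -0, 74.628, -5.472], TCP at [221.81, -584.318, 227.915] pointing down, gripper open.
Joint ranges: [-166.48, 166.48], [-47.26, 123.95], [12.59, 153.08], [-70.14, 250.14], [6.76, 159.57], [-176.63, 176.63]. Speed limits (degrees/s): [108.29, 108.29, 147.25, 172.46, 172.46, 172.46].

INTERFACE

Orientations are given as a 3x3 rotation matrix whose columns are the frame's x, y, z axes.
In Python, from bench import telemetry, imaging, r gives the robot as it stands.
- The arm moves only by the tool move_arm, never from a script. Its argument "moves" is a list of rows, each a list of 3 entries, a list of its own where there are three numbers: the shift along the tool's x, y, z in units of 0.3 m (1.0 is 0.3 m), then the turn, a rotation vector about the tool's x, y, z in units of 180 degrees (1.0 is 180 degrees), then the opening, from 0 (shut) to 1 (fully open). In form: [[[dx, dy, dz], [rx, ry, rz], claw], ...]. A call has 1 to 12 rows; each row is the pose to reach, as a shift and turn from the pose commanded when the call began, along the tool's axes at that moment, turning the shorter way round; what a row does not reach only later rows make up. A row lasts 1/8 s, in which the tool goes at most 62.5 mm and 10.7 degrees, less where a joint would pass 70% of its speed; a pose out of reach is approached as far as the arm can. A call with a number of a shift or a turn outside -1 to 1 is refused whole. A call with a gripper value outside its range is refused whole. The fingers move at their own pace and stop on an object; the grip force is fixed at half the most. Time passes only in rows, so rows that repeat a pose let the fingers close. It gives the time, the measured TCP pose, the force, the opening and the grip force at its end, in the units of the state.
- telemetry.sense(): the state, without advancing time (a new reading comes with each control period).
- imaging.get_image(name): name is "side" or "top"; returns the picture (480x640x3 uint8, blue, green, red); there is no depth.
- imaging.calibration(name): a dict with "K" (3x3 intrinsics, pixels), "extrinsics" (4x4, takes a point from world to camera coordinates). Camera axes: x right, y up, looking along -z (the intrinsics and any distortion apply to the point x, -y, -z); pixel columns grow to the right and rows downward; lengths in mm; the calibration is good to about 2 mm. A picture is of the moment at which its call begins. calibration takes no time and is no camera call.
- r.job_done(): hands the job in; it is judged then, once.
Trained networks look in the newest picture that a camera, given by its name, has taken for a name from the list of things; names that differ only in an ending like _2 or _b are one class to them, and where a whole thing is asked for, a point or a joint stands for the part that bears it (a point fixed in the world has none). Each returns a list of dicts, best first, with "p" (0 to 1); they miss things now and then, are a little off and sometimes report something else, mostly with a low value. They report only what shows in the picture. A call takes as long as a camera call. They do not tell look-alikes from the thing itself.
- imaging.silhouettes(target, camera): "mask" (480x640 bool, what is visible of it) and "box" ([left, top, right, bottom] in pixels, round what is visible of it).
- imaging.place_of(target, camera): "point" ([column, row] in pixels: a listed point, or the origin of a listed thing).
The state is a dict: "time_s": time; "q": joint angles; "dq": joint speeds; "tau": joint torques, N m; "tool_pos": TCP position; "orientation": TCP orientation; "contact_force": force on the tool from outside, world axes, zero at the start; "torque": the same for the moment, N m; "finger_gap": finger opening in mm; "grip_force": force on a finger pad.
Only numpy, scipy, OpenCV 4.12 (cv2) and the standard library are available. Lean on these libraries where they do the work, as an engineer would, in place of code of your own. Each camera call takes 0.05 s, during which the arm holds its last target. There are 200 camera calls.

## Working session

There is one attempt and no reset: what is moved stays moved. The work goes in short steps, Python scripts to look and compute and a tool call to move; the robot and the scene stay as the last step left them, time stands still between calls to the robot, and variables do not carry over. Pictures are saved under pics/ and viewed, at most 14 in all, crops included, and the job is handed in when it is done.

Besides the shell and the picture viewer there is one more tool, called after "Emit:" by a JSON object that holds its "op" and its "data". move_arm: Moves the arm, as the interface text tells. Its arguments: {"type":"object","properties":{"moves":{"type":"array","items":{"type":"array"}}},"required":["moves"]}

```bash
mkdir -p pics; ls; python3 - <<'E'
from bench import telemetry, imaging, r
import cv2
s=telemetry.sense(); print({k:s[k] for k in ('time_s','tool_pos','orientation','contact_force','finger_gap')})
for c in('side','top'):
    cv2.imwrite(f'pics/{c}0.png',imaging.get_image(c)); k=imaging.calibration(c); print(c,k)
E
```

```text
pics
{'time_s': 0.0, 'tool_pos': array([ 221.68056589, -583.96047684,  227.33996589]), 'orientation': array([[ 9.34909851e-01,  3.54885111e-01, -3.57428490e-04],
       [ 3.54885282e-01, -9.34909122e-01,  1.17083261e-03],
       [ 8.13479054e-05, -1.22146905e-03, -9.99999251e-01]]), 'contact_force': array([-0.0273256 ,  0.33509892, -1.09089572]), 'finger_gap': 91.31597825116758}
side {'K': array([[616.1343991 ,   0.        , 329.36444638],
       [  0.        , 616.1343991 , 233.98228254],
       [  0.        ,   0.        ,   1.        ]]), 'extrinsics': array([[ 9.86753135e-01, -1.61812168e-01, -1.16220670e-02,
        -4.95350740e+02],
       [ 1.15992158e-01,  6.53620181e-01,  7.47881326e-01,
        -1.83716255e+02],
       [-1.13419881e-01, -7.39322312e-01,  6.63730706e-01,
        -1.74097044e+03],
       [ 0.00000000e+00,  0.00000000e+00,  0.00000000e+00,
         1.00000000e+00]])}
top {'K': array([[513.20191662,   0.        , 310.31768054],
       [  0.        , 513.20191662, 243.30331469],
       [  0.        ,   0.        ,   1.        ]]), 'extrinsics': array([[-8.46635787e-03, -9.99779254e-01, -1.92292473e-02,
         6.60504783e+00],
       [ 9.96163129e-01, -1.01077065e-02,  8.69301705e-02,
        -5.17148809e+02],
       [-8.71053446e-02, -1.84194852e-02,  9.96028806e-01,
        -1.54848926e+03],
       [ 0.00000000e+00,  0.00000000e+00,  0.00000000e+00,
         1.00000000e+00]])}
```

View pics/side0.png

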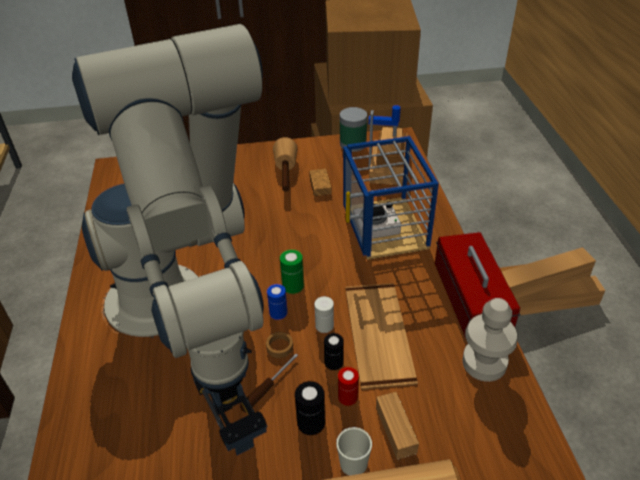

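View pics/top0.png

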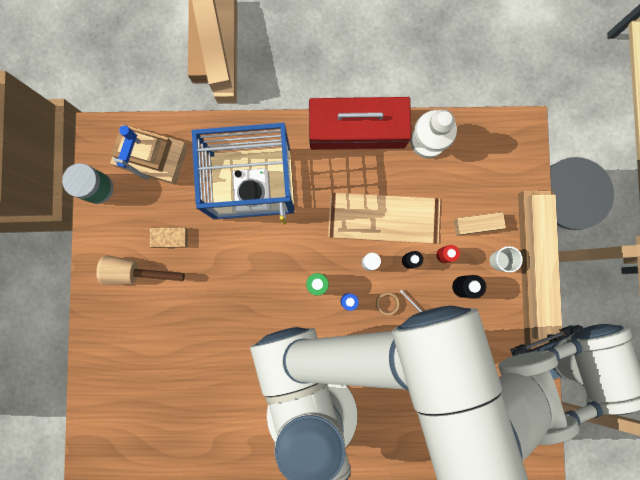

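```bash
cat > h.py <<'E'
from bench import telemetry, imaging, r
import numpy as np, cv2
from scipy.spatial.transform import Rotation as R
C={c:imaging.calibration(c) for c in('side','top')}
def proj(p,c):
    E=C[c]['extrinsics'];q=E[:3,:3]@np.asarray(p,float)+E[:3,3];q=q*[1,-1,-1];u=C[c]['K']@q;return u[:2]/u[2]
def ray(px,c):
    E=C[c]['extrinsics'];d=np.linalg.inv(C[c]['K'])@[px[0],px[1],1]*[1,-1,-1]
    return -E[:3,:3].T@E[:3,3], E[:3,:3].T@d
def tri(a,b):
    (o1,d1),(o2,d2)=ray(a,'side'),ray(b,'top')
    s=np.linalg.lstsq(np.c_[d1,-d2],o2-o1,rcond=None)[0]
    p,q=o1+s[0]*d1,o2+s[1]*d2;return (p+q)/2,np.linalg.norm(p-q)
def onz(px,c,z):
    o,d=ray(px,c);return o+d*(z-o[2])/d[2]
E
python3 - <<'E'
from h import *
np.set_printoptions(precision=1,suppress=True)
for c in('side','top'): imaging.get_image(c)
for n in ['jar_white','jar_yellow','jar_red','jar_black','guard','guard_roof','door_handle','door_hinge','pad_top','board','cup','offcut','mallet','tape','sanding_block','riffler']:
    L={c:[(np.array(d['point']),round(d['p'],2)) for d in imaging.place_of(n,c)[:3]] for c in('side','top')}
    print(n,L)
    for a in L['side'][:3]:
        for b in L['top'][:3]:
            p,e=tri(a[0],b[0])
            if e<15: print('    ',p,round(e,1))
print(telemetry.sense()['time_s'])
E
```

```text
jar_white {'side': [(array([323.5, 325.3]), 0.85)], 'top': [(array([366. , 261.5]), 0.51)]}
     [ 459.7 -170.    -8.3] 3.5
jar_yellow {'side': [], 'top': []}
jar_red {'side': [(array([394.7, 432.1]), 0.64), (array([350.3, 394.6]), 0.56), (array([321.1, 184.3]), 0.5)], 'top': [(array([445.1, 253.1]), 0.57)]}
     [ 484.9 -410.6   11.6] 2.1
     [ 447.3 -279.   551.8] 2.2
jar_black {'side': [(array([333.6, 364.2]), 0.96), (array([309.1, 423.7]), 0.9), (array([278.7, 316.1]), 0.83)], 'top': [(array([459.3, 286.6]), 0.89), (array([404.9, 262.5]), 0.76), (array([317.6, 287.7]), 0.66)]}
     [ 461.3 -292.7  -20. ] 7.1
     [ 379.9 -456.8  -12.8] 2.8
guard {'side': [], 'top': [(array([254.6, 182.1]), 0.76)]}
guard_roof {'side': [(array([385.2, 163.8]), 0.97), (array([351.1, 396.9]), 0.54), (array([352.9, 466.9]), 0.37)], 'top': [(array([242.2, 161. ]), 0.79)]}
door_handle {'side': [(array([347.5, 200.5]), 0.97)], 'top': [(array([194. , 204.8]), 0.71), (array([280.7, 219.2]), 0.58)]}
     [567.5  77.6 214.6] 2.0
door_hinge {'side': [(array([346.8, 154.4]), 0.76)], 'top': [(array([197. , 204
[... 581 characters left out ...]
ay([369. , 262.1]), 0.63)]}
     [ 569.5 -516.3    6.8] 5.2
mallet {'side': [(array([286.1, 172.9]), 0.96), (array([378.8, 212.4]), 0.52)], 'top': [(array([137.8, 275.4]), 0.9)]}
     [429.5 540.2  -3.1] 10.0
tape {'side': [(array([281.7, 343.2]), 0.76), (array([324.7, 328.6]), 0.3)], 'top': [(array([387. , 302.2]), 0.48), (array([386.5, 212.6]), 0.19)]}
     [ 337.5 -229.6   14.6] 3.1
sanding_block {'side': [(array([320.3, 186.9]), 0.98)], 'top': [(array([169.3, 239.5]), 0.64)]}
     [539.8 445.3  -9.3] 6.5
riffler {'side': [(array([269.9, 383.4]), 0.64)], 'top': [(array([420.8, 312.9]), 0.64), (array([444.5, 254.8]), 0.45), (array([199.8, 206. ]), 0.2)]}
     [ 299.7 -334.5   -4.5] 4.6
1.8
```

Side view: white jar (323,314), small black (334,350), red (348,385); no yellow. Look-alikes: large black (310,408), blue (277,302), green (291,271). In the top view these are white (372,261), small black (413,260), red (450,254), large black (470,287), blue (350,302) and green (317,285). I choose the smaller black, at side (334,350). The guard is upper right, with its yellow handle at side (348,207) and top (282,217).

```bash
python3 - <<'E'
from h import *
s,t=cv2.imread('pics/side0.png'),cv2.imread('pics/top0.png')
a=cv2.resize(t[112:232,182:302],(400,400),interpolation=3); b=cv2.resize(s[132:262,335:443],(332,400),interpolation=3)
cv2.imwrite('pics/guard.png',np.hstack([a,b]))
a=cv2.resize(s[285:435,265:425],(427,400),interpolation=3); b=cv2.resize(t[185:305,325:525],(373*400//400,224),interpolation=3)
c=np.zeros((400,373,3),np.uint8);c[:224]=b
cv2.imwrite('pics/jars.png',np.hstack([a,c]))
E
```

```text
(no output)
```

View pics/guard.png

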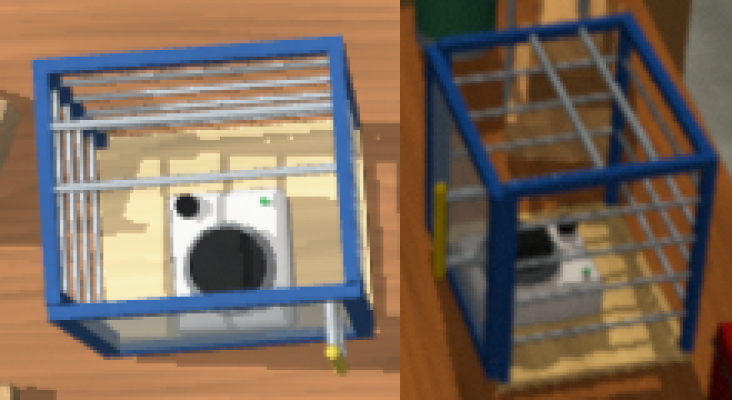

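View pics/jars.png

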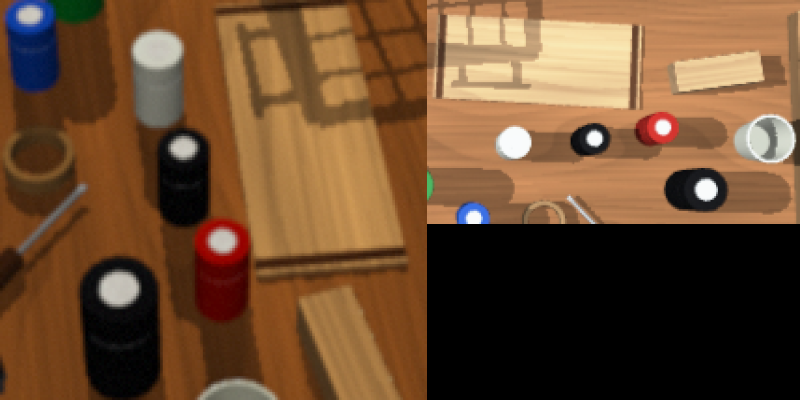

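Crop check: the small black jar is narrower than the big one, and all jars have a pale disc on the lid. The pad centre is at top px (250,190) and the handle top at top px (282,217), side px (348,192). Next I fit the poses.

```bash
cat > fit.py <<'E'
from h import *
from scipy.optimize import least_squares
np.set_printoptions(precision=1,suppress=True)
T=lambda x,y:(182+x/3.333,112+y/3.333)
S=lambda x,y:(335+x/3.074,132+y/3.077)
J=lambda x,y:(265+x/2.667,285+y/2.667)
K=lambda x,y:(325+(x-427)/1.865,185+y/1.867)
G=[('top',T(33,60),(100,125,250)),('top',T(343,37),(100,-125,250)),('top',T(228,260),(-45,0,83)),('top',T(195,178),(-6,0,248)),('top',T(333,352),(-154,-100,248)),
('side',S(26,42),(-100,125,250)),('side',S(230,14),(100,125,250)),('side',S(318,157),(100,-125,250)),('side',S(93,192),(-100,-125,250)),('side',S(40,183),(-154,-100,248)),('side',S(39,278),(-154,-100,139))]
def f(v,L):
    Z=R.from_euler('z',v[2]).as_matrix()
    return np.concatenate([proj(Z@np.array(p)+[v[0],v[1],0],c)-np.array(u) for c,u,p in L])
g=least_squares(f,[700,200,0],args=(G,),loss='soft_l1',x_scale=[100,100,.1]); print('guard',g.x,np.degrees(g.x[2]));print(f(g.x,G).reshape(-1,2))
Z=R.from_euler('z',g.x[2]).as_matrix()
for n,p in dict(pad=(-45,0,83),handle=(-154,-100,225),hinge=(-100,125,225),roof=(-6,0,244)).items(): print(n,Z@p+[g.x[0],g.x[1],0])
h=(70,170)
B=[('top',K(445,14),(70,170,6)),('top',K(643,25),(70,-170,6)),('top',K(634,108),(-70,-170,6)),('top',K(436,97),(-70,170,6)),
('side',J(217,10),(-70,170,6)),('side',J(407,262),(70,-170,6)),('side',J(257,277),(-70,-170,6))]
b=least_squares(f,[550,-200,0],args=(B,),loss='soft_l1',x_scale=[100,100,.1]);print('board',b.x,np.degrees(b.x[2]));print(f(b.x,B).reshape(-1,2))
for n,a,t in [('white',J(158,48),K(514,142)),('black',J(183,147),K(594,138)),('red',J(222,240),K(662,128))]:
    p,e=tri(a,t);print(n,p,e,onz(a,'side',90),onz(t,'top',90))
E
python3 fit.py
```

```text
guard [713.9 181.5   0.1] 3.6895429990503277
[[-0.1 -0.1]
 [-0.2 -0.4]
 [-0.3  1.3]
 [ 0.2 -0.1]
 [ 0.  -0.2]
 [ 2.8 -0.7]
 [-0.5 -0.3]
 [-0.4  0.7]
 [ 3.5 -0.1]
 [-0.7  0.9]
 [-0.7  0.2]]
pad [669.  178.6  83. ]
handle [566.7  71.8 225. ]
hinge [606.1 299.8 225. ]
roof [707.9 181.1 244. ]
board [ 597.1 -230.9   -0.1] -3.912000370783595
[[-2.9 -0.5]
 [ 0.4 -0.3]
 [ 3.5  0.1]
 [-0.6 -0.4]
 [-1.  -0.9]
 [ 0.1  0.8]
 [-0.2  0.1]]
white [ 459.  -177.9   89.8] 2.8248230791211806 [ 460.4 -178.1   90. ] [ 457.5 -177.8   90. ]
black [ 463.3 -302.5   90.2] 1.4256224300716798 [ 464.  -302.3   90. ] [ 462.6 -302.4   90. ]
red [ 478.9 -408.8   89.7] 3.310954117923023 [ 480.5 -409.    90. ] [ 477.2 -408.5   90. ]
```

Emit:
{"op": "move_arm", "data": {"moves": [[[0, 0, -0.2], [0, 0, 0], 1], [[0, 0, -0.35], [0, 0, 0], 1], [[0.93, -0.82, -0.35], [0, 0, -0.45], 1], [[0.93, -0.82, -0.35], [0, 0, -0.45], 1], [[0.93, -0.82, -0.35], [0, 0, -0.45], 1], [[0.93, -0.82, -0.35], [0, 0, -0.45], 1], [[0.93, -0.82, -0.35], [0, 0, -0.45], 1], [[0.93, -0.82, -0.35], [0, 0, -0.45], 1], [[0.93, -0.82, -0.35], [0, 0, -0.45], 1], [[0.93, -0.82, -0.35], [0, 0, -0.45], 1], [[0.93, -0.82, -0.35], [0, 0, -0.45], 1], [[0.93, -0.82, -0.35], [0, 0, -0.45], 1]]}}

```text
time_s: 3.3
tool_pos: [395.2, -255.4, 332.9]
orientation: [[-0.201, 0.979, -0.0], [0.979, 0.201, 0.0], [0.0, -0.0, -1.0]]
contact_force: [0.4, 0.1, -0.7]
finger_gap: 91.3
grip_force: 0.0
```

```bash
cat > plan.py <<'E'
from h import *
np.set_printoptions(precision=1,suppress=True)
GY=3.69
D=R.from_euler('z',180+GY,degrees=True)*R.from_euler('x',180,degrees=True)   # pointing down
def tilt(a): # fingers towards the guard's back
    return R.from_rotvec(-np.radians(a)*np.array([-np.sin(np.radians(GY)),np.cos(np.radians(GY)),0]))*D
def st():
    s=telemetry.sense();print('t',round(s['time_s'],2),'pos',s['tool_pos'],'q',s['q'],'F',s['contact_force'],'gap',round(s['finger_gap'],1),'grip',round(s['grip_force'],1));return np.array(s['tool_pos']),R.from_matrix(s['orientation'])
def row(p,o,s=None):
    P,O=s or st();d=O.inv().apply(np.asarray(p)-P)/300;w=(O.inv()*o).as_rotvec()/np.pi
    print('  ->',np.round(d,3).tolist(),np.round(w,3).tolist())
E
python3 - <<'E'
from plan import *
print(D.as_matrix(), tilt(30).as_matrix())
s=st(); row([567,72,333],D,s)
E
```

```text
[[-1.  -0.1 -0. ]
 [-0.1  1.   0. ]
 [-0.   0.  -1. ]] [[-0.9 -0.1  0.5]
 [-0.1  1.   0. ]
 [-0.5  0.  -0.9]]
t 3.3 pos [ 395.2 -255.4  332.9] q [-40.1  10.   88.4  -0.   81.6 -51.8] F [ 0.4  0.1 -0.7] gap 91.3 grip 0.0
  -> [0.954, 0.781, -0.0] [-0.0, -0.0, -0.456]
```

Emit:
{"op": "move_arm", "data": {"moves": [[[0.954, 0.781, 0], [0, 0, -0.456], 1], [[0.954, 0.781, 0], [0, 0, -0.456], 1], [[0.954, 0.781, 0], [0, 0, -0.456], 1], [[0.954, 0.781, 0], [0, 0, -0.456], 1], [[0.954, 0.781, 0], [0, 0, -0.456], 1], [[0.954, 0.781, 0], [0, 0, -0.456], 1], [[0.954, 0.781, 0], [0, 0, -0.456], 1], [[0.954, 0.781, 0], [0, 0, -0.456], 1], [[0.954, 0.781, 0], [0, 0, -0.456], 1], [[0.954, 0.781, 0], [0, 0, -0.456], 1], [[0.954, 0.781, 0], [0, 0, -0.456], 1], [[0.954, 0.781, 0], [0, 0, -0.456], 1]]}}

```text
time_s: 4.8
tool_pos: [566.2, 72.6, 333.0]
orientation: [[-0.998, -0.066, 0.0], [-0.066, 0.998, 0.0], [-0.0, 0.0, -1.0]]
contact_force: [-0.3, -0.3, -1.1]
finger_gap: 90.8
grip_force: 0.0
```

```bash
python3 - <<'E'
from plan import *
s=st(); row([566.7,71.8,230],D,s)
t=imaging.get_image('top');a=imaging.get_image('side')
cv2.imwrite('pics/a1.png',np.hstack([t[60:330,150:470],a[60:330,240:480]]))
E
```

```text
t 4.8 pos [566.2  72.6 333. ] q [  1.3  19.   75.7   0.   85.3 -92.5] F [-0.3 -0.3 -1.1] gap 90.8 grip 0.0
  -> [-0.001, -0.003, 0.343] [0.0, 0.0, 0.001]
```

View pics/a1.png

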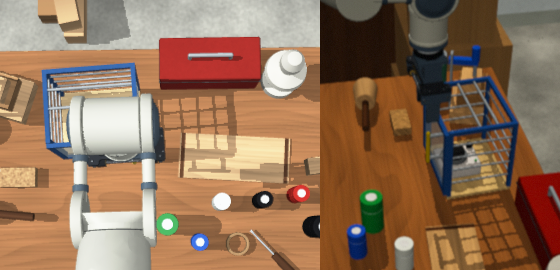

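The view is clear: the gripper sits above the handle, which shows at crop px (428,150) in the side half. I descend and close.

Emit:
{"op": "move_arm", "data": {"moves": [[[0, -0.003, 0.12], [0, 0, 0], 1], [[0, -0.003, 0.24], [0, 0, 0], 1], [[0, -0.003, 0.31], [0, 0, 0], 1], [[0, -0.003, 0.343], [0, 0, 0], 1], [[0, -0.003, 0.343], [0, 0, 0], 0], [[0, -0.003, 0.343], [0, 0, 0], 0], [[0, -0.003, 0.343], [0, 0, 0], 0], [[0, -0.003, 0.343], [0, 0, 0], 0], [[0, -0.003, 0.343], [0, 0, 0], 0], [[0, -0.003, 0.343], [0, 0, 0], 0], [[0, -0.003, 0.343], [0, 0, 0], 0], [[0, -0.003, 0.343], [0, 0, 0], 0]]}}

```text
time_s: 6.4
tool_pos: [566.3, 71.8, 230.0]
orientation: [[-0.998, -0.067, -0.0], [-0.067, 0.998, 0.0], [0.0, 0.0, -1.0]]
contact_force: [0.1, 0.4, -0.8]
finger_gap: 13.9
grip_force: 0.0
```

```bash
python3 - <<'E'
from plan import *
s=st(); P,O=s
hinge=np.array([606.1,299.8,0])
# arc from measured pose, rotating about the hinge clockwise
for deg in range(4,98,4):
    Z=R.from_euler('z',-deg,degrees=True); p=Z.apply(P-hinge)+hinge
    d=O.inv().apply(p-P)/300; print(deg,np.round(d,3).tolist(),round(deg/180,3))
E
```

```text
t 6.4 pos [566.3  71.8 230. ] q [  1.2  23.8  84.7   0.   71.5 -92.6] F [ 0.1  0.4 -0.8] gap 13.9 grip 0.0
4 [0.052, 0.015, 0.0] 0.022
8 [0.102, 0.033, 0.0] 0.044
12 [0.152, 0.055, 0.0] 0.067
16 [0.199, 0.08, 0.0] 0.089
20 [0.245, 0.108, 0.0] 0.111
24 [0.289, 0.139, 0.0] 0.133
28 [0.33, 0.174, 0.0] 0.156
32 [0.369, 0.211, 0.0] 0.178
36 [0.405, 0.251, 0.0] 0.2
40 [0.439, 0.293, 0.0] 0.222
44 [0.469, 0.338, 0.0] 0.244
48 [0.496, 0.384, 0.0] 0.267
52 [0.52, 0.433, 0.0] 0.289
56 [0.54, 0.483, 0.0] 0.311
60 [0.557, 0.534, 0.0] 0.333
64 [0.57, 0.586, 0.0] 0.356
68 [0.58, 0.639, 0.0] 0.378
72 [0.586, 0.692, 0.0] 0.4
76 [0.588, 0.746, 0.0] 0.422
80 [0.586, 0.8, 0.0] 0.444
84 [0.581, 0.854, 0.0] 0.467
88 [0.572, 0.907, 0.0] 0.489
92 [0.559, 0.959, 0.0] 0.511
96 [0.542, 1.01, 0.0] 0.533
```

Emit:
{"op": "move_arm", "data": {"moves": [[[0, 0, 0], [0, 0, 0], 0], [[0, 0, 0], [0, 0, 0], 0], [[0, 0, 0], [0, 0, 0], 0], [[0.052, 0.015, 0], [0, 0, 0.022], 0], [[0.102, 0.033, 0], [0, 0, 0.044], 0], [[0.152, 0.055, 0], [0, 0, 0.067], 0], [[0.199, 0.08, 0], [0, 0, 0.089], 0], [[0.245, 0.108, 0], [0, 0, 0.111], 0], [[0.289, 0.139, 0], [0, 0, 0.133], 0], [[0.33, 0.174, 0], [0, 0, 0.156], 0], [[0.369, 0.211, 0], [0, 0, 0.178], 0], [[0.405, 0.251, 0], [0, 0, 0.2], 0]]}}

```text
time_s: 7.9
tool_pos: [439.5, 139.3, 230.0]
orientation: [[-0.846, 0.534, 0.0], [0.534, 0.846, 0.0], [0.0, 0.0, -1.0]]
contact_force: [3.4, 2.0, -3.9]
finger_gap: 11.5
grip_force: 30.0
```

```bash
python3 - <<'E'
from plan import *
s=st(); P,O=s
hinge=np.array([606.1,299.8,0]); P0=np.array([566.3,71.8,230.])
O0=D
a=np.degrees((O0.inv()*O).as_rotvec())[2]; print('turned',a)
P=R.from_euler('z',-36,degrees=True).apply(P0-hinge)+hinge; Oc=R.from_euler('z',-36,degrees=True)*O0
print(P)
for deg in range(41,103,5):
    p=R.from_euler('z',-deg,degrees=True).apply(P0-hinge)+hinge
    print(deg,np.round(Oc.inv().apply(p-P)/300,3).tolist(),round((deg-36)/180,3))
E
```

```text
t 7.9 pos [439.5 139.3 230. ] q [ 10.1  15.   99.1   0.   65.9 -47.6] F [ 3.4  2.  -3.9] gap 11.5 grip 30.0
turned 35.96131609386984
[439.9 138.7 230. ]
41 [0.065, 0.019, 0.0] 0.028
46 [0.127, 0.043, -0.0] 0.056
51 [0.188, 0.072, -0.0] 0.083
56 [0.246, 0.107, -0.0] 0.111
61 [0.3, 0.147, -0.0] 0.139
66 [0.351, 0.191, -0.0] 0.167
71 [0.397, 0.24, -0.0] 0.194
76 [0.44, 0.292, -0.0] 0.222
81 [0.477, 0.348, -0.0] 0.25
86 [0.51, 0.407, 0.0] 0.278
91 [0.537, 0.468, -0.0] 0.306
96 [0.559, 0.532, -0.0] 0.333
101 [0.575, 0.597, -0.0] 0.361
```

Emit:
{"op": "move_arm", "data": {"moves": [[[0.065, 0.019, 0], [0, 0, 0.028], 0], [[0.127, 0.043, 0], [0, 0, 0.056], 0], [[0.188, 0.072, 0], [0, 0, 0.083], 0], [[0.246, 0.107, 0], [0, 0, 0.111], 0], [[0.3, 0.147, 0], [0, 0, 0.139], 0], [[0.351, 0.191, 0], [0, 0, 0.167], 0], [[0.397, 0.24, 0], [0, 0, 0.194], 0], [[0.44, 0.292, 0], [0, 0, 0.222], 0], [[0.477, 0.348, 0], [0, 0, 0.25], 0], [[0.51, 0.407, 0], [0, 0, 0.278], 0], [[0.537, 0.468, 0], [0, 0, 0.306], 0], [[0.559, 0.532, 0], [0, 0, 0.333], 0]]}}

```text
time_s: 9.4
tool_pos: [384.1, 363.9, 230.0]
orientation: [[0.039, 0.999, 0.002], [0.999, -0.039, 0.0], [0.0, 0.002, -1.0]]
contact_force: [16.4, -5.5, -7.7]
finger_gap: 11.0
grip_force: 30.0
```

```bash
python3 - <<'E'
from plan import *
st()
t=imaging.get_image('top');a=imaging.get_image('side')
cv2.imwrite('pics/a2.png',np.hstack([t[60:330,60:470],a[60:380,230:480][:270]]))
for c in('side','top'):
    for n in('jar_white','jar_black','jar_red'): print(c,n,[(np.round(d['box']).tolist(),round(d['p'],2)) for d in imaging.silhouettes(n,c)[:4]])
E
```

```text
t 9.4 pos [384.1 363.9 230. ] q [37.  20.4 90.5 -0.1 69.  39.3] F [16.4 -5.5 -7.7] gap 11.0 grip 30.0
side jar_white [([315.0, 297.0, 334.0, 332.0], 0.96)]
side jar_black [([324.0, 334.0, 342.0, 370.0], 0.94), ([277.0, 247.0, 304.0, 292.0], 0.89), ([268.0, 281.0, 287.0, 322.0], 0.71), ([293.0, 381.0, 328.0, 434.0], 0.61)]
side jar_red [([336.0, 429.0, 370.0, 473.0], 0.71), ([338.0, 362.0, 359.0, 403.0], 0.56)]
top jar_white [([361.0, 254.0, 384.0, 271.0], 0.84), ([403.0, 292.0, 452.0, 343.0], 0.3)]
top jar_black [([308.0, 277.0, 326.0, 298.0], 0.77), ([400.0, 251.0, 423.0, 268.0], 0.7), ([451.0, 274.0, 487.0, 301.0], 0.68), ([338.0, 296.0, 360.0, 310.0], 0.64)]
top jar_red [([435.0, 244.0, 460.0, 262.0], 0.78), ([150.0, 228.0, 187.0, 250.0], 0.3)]
```

View pics/a2.png

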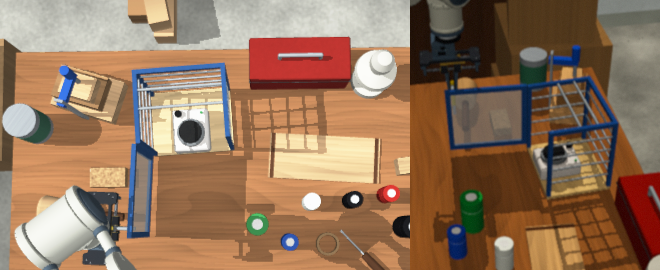

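Door shows about 95° open; it runs from the guard's left post down to top px (200,297). I release and rise.

Emit:
{"op": "move_arm", "data": {"moves": [[[0, 0, 0], [0, 0, 0], 0.3], [[0, 0, 0], [0, 0, 0], 0.5], [[0, 0, 0], [0, 0, 0], 0.5], [[0, 0, 0], [0, 0, 0], 0.5], [[0, 0, -0.1], [0, 0, 0], 0.5], [[0, 0, -0.2], [0, 0, 0], 0.5], [[0, 0, -0.35], [0, 0, 0], 0.5], [[0, 0, -0.5], [0, 0, 0], 0.6], [[0, 0, -0.5], [0, 0, 0], 1]]}}

```text
time_s: 10.92
tool_pos: [383.8, 363.9, 383.3]
orientation: [[0.036, 0.999, 0.005], [0.999, -0.036, 0.004], [0.004, 0.005, -1.0]]
contact_force: [-0.3, 0.1, -0.9]
finger_gap: 61.8
grip_force: 0.0
```

```bash
cat >> plan.py <<'E'
def disc(c,box): # centre of the pale lid disc inside a box
    im=imaging.get_image(c).astype(int);x0,y0,x1,y1=[int(round(v)) for v in box]
    sub=im[y0-3:y1+4,x0-3:x1+4];m=((sub.min(2)>140)&(sub.max(2)-sub.min(2)<40)).astype(np.uint8)
    n,l,s,cen=cv2.connectedComponentsWithStats(m);i=1+np.argmax(s[1:,4]);return cen[i]+[x0-3,y0-3],s[i,4]
T=tilt(30); ZT=T.as_matrix()[:,2]
def tcp(base,h=67): # TCP for a jar whose base centre is at base; grasp point h above the base
    return np.asarray(base,float)+[0,0,h]+5*ZT
E
python3 - <<'E'
from plan import *
s=st(); jar=np.array([459,-178,0])
row(tcp(jar)-150*ZT,T,s); row([420,60,400],T,s)
for c,b in (('side',(324,334,342,350)),('top',(400,251,423,268)),('side',(338,362,359,380)),('top',(435,244,460,262))):
    d,n=disc(c,b);print(c,d,n,onz(d,c,90))
for n in('pad_top','guard_roof'):
  for c in('top','side'):
    for d in imaging.place_of(n,c)[:2]: print(n,c,d['p'],d['point'],onz(d['point'],c,83 if n=='pad_top' else 244))
t=imaging.get_image('top')[180:205,235:265];m=(t.max(2)<70).astype(np.uint8);n,l,q,cen=cv2.connectedComponentsWithStats(m)
for i in range(1,n):
  if q[i,4]>30: c=cen[i]+[235,180];print('dark',c,q[i,4],onz(c,'top',83))
print([onz(u,'top',245) for u in ((200,298),)])
E
```

```text
t 10.93 pos [383.8 363.9 383.3] q [37.  13.4 76.2  0.  90.1 39.1] F [-0.3  0.1 -0.9] gap 61.8 grip 0.0
  -> [-1.823, 0.072, 0.629] [-0.137, -0.125, -0.519]
  -> [-1.008, 0.157, -0.059] [-0.137, -0.125, -0.519]
side [333.3 340. ] 55 [ 463.2 -301.8   90. ]
top [414.5 258.8] 57 [ 463.  -302.3   90. ]
side [347.9 374.9] 55 [ 479.7 -408.7   90. ]
top [451.3 252.7] 50 [ 479.6 -409.4   90. ]
pad_top top 0.7 [444.6, 254.0] [ 476.5 -391.6   83. ]
pad_top top 0.62 [249.6, 190.1] [672.7 180.1  83. ]
pad_top side 0.69 [389.2, 431.5] [ 541.7 -562.9   83. ]
pad_top side 0.54 [372.8, 209.1] [668.9 184.7  83. ]
guard_roof top 0.6 [241.6, 163.5] [713.7 179.5 244. ]
guard_roof side 0.59 [386.5, 164.7] [704.2 186.  244. ]
dark [249.9 191.3] 392 [669.1 179.1  83. ]
[array([357.2, 287.2, 245. ])]
```

Emit:
{"op": "move_arm", "data": {"moves": [[[-0.99, 0.32, -0.06], [-0.137, -0.125, -0.519], 1], [[-0.99, 0.32, -0.06], [-0.137, -0.125, -0.519], 1], [[-0.99, 0.32, -0.06], [-0.137, -0.125, -0.519], 1], [[-0.99, 0.32, -0.06], [-0.137, -0.125, -0.519], 1], [[-0.99, 0.32, -0.06], [-0.137, -0.125, -0.519], 1], [[-0.99, 0.32, -0.06], [-0.137, -0.125, -0.519], 1], [[-0.99, 0.32, -0.06], [-0.137, -0.125, -0.519], 1], [[-0.99, 0.32, -0.06], [-0.137, -0.125, -0.519], 1], [[-0.99, 0.32, -0.06], [-0.137, -0.125, -0.519], 1], [[-0.99, 0.32, -0.06], [-0.137, -0.125, -0.519], 1], [[-0.99, 0.32, -0.06], [-0.137, -0.125, -0.519], 1], [[-0.99, 0.32, -0.06], [-0.137, -0.125, -0.519], 1]]}}

```text
time_s: 12.88
tool_pos: [468.2, 62.8, 398.0]
orientation: [[-0.867, -0.062, 0.494], [-0.054, 0.998, 0.029], [-0.495, -0.002, -0.869]]
contact_force: [0.2, 0.0, 0.1]
finger_gap: 91.2
grip_force: 0.0
```

```bash
python3 - <<'E'
from plan import *
s=st(); jar=np.array([459,-178,0])
print(s[1].as_matrix(),tcp(jar))
row(tcp(jar)-130*ZT,T,s);row(tcp(jar),T,s)
E
```

```text
t 12.88 pos [468.2  62.8 398. ] q [ -1.3  -6.8 102.7   2.8  54.5 -95.9] F [0.2 0.  0.1] gap 91.2 grip 0.0
[[-0.9 -0.1  0.5]
 [-0.1  1.   0. ]
 [-0.5 -0.  -0.9]] [ 461.5 -177.8   62.7]
  -> [0.619, -0.799, 0.504] [-0.001, -0.002, -0.001]
  -> [0.616, -0.797, 0.937] [-0.001, -0.002, -0.001]
```

Emit:
{"op": "move_arm", "data": {"moves": [[[0.15, -0.2, 0.1], [0, 0, 0], 1], [[0.3, -0.4, 0.2], [0, 0, 0], 1], [[0.45, -0.6, 0.35], [0, 0, 0], 1], [[0.57, -0.75, 0.45], [0, 0, 0], 1], [[0.617, -0.798, 0.5], [0, -0.002, 0], 1], [[0.617, -0.798, 0.5], [0, -0.002, 0], 1], [[0.617, -0.798, 0.6], [0, -0.002, 0], 1], [[0.617, -0.798, 0.7], [0, -0.002, 0], 1], [[0.617, -0.798, 0.8], [0, -0.002, 0], 1], [[0.617, -0.798, 0.88], [0, -0.002, 0], 1], [[0.617, -0.798, 0.93], [0, -0.002, 0], 1], [[0.617, -0.798, 0.937], [0, -0.002, 0], 1]]}}

```text
time_s: 14.38
tool_pos: [487.3, -176.3, 100.0]
orientation: [[-0.9, -0.05, 0.433], [-0.044, 0.999, 0.025], [-0.434, 0.003, -0.901]]
contact_force: [-0.7, 0.0, -0.8]
finger_gap: 91.2
grip_force: 0.0
```

```bash
python3 - <<'E'
from plan import *
s=st(); print(tcp([459,-178,0]))
t=imaging.get_image('top');a=imaging.get_image('side')
cv2.imwrite('pics/a3.png',np.hstack([t[170:350,290:530],a[250:450,200:440][:180]]))
E
```

```text
t 14.38 pos [ 487.3 -176.3  100. ] q [ -37.3   26.6  119.6   51.3   21.2 -176.5] F [-0.7  0.  -0.8] gap 91.2 grip 0.0
[ 461.5 -177.8   62.7]
```

View pics/a3.png

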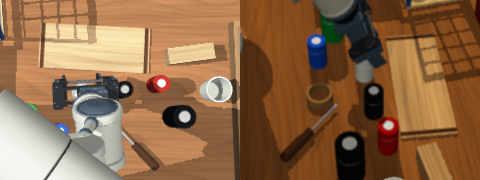

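The tool stopped short and above the white jar because q6 reached its limit (-176.5). I back out and will tilt radially instead.

Emit:
{"op": "move_arm", "data": {"moves": [[[0, 0, -0.2], [0, 0, 0], 1], [[0, 0, -0.4], [0, 0, 0], 1], [[0, 0, -0.6], [0, 0, 0], 1], [[0, 0, -0.6], [0, 0, 0], 1], [[0, 0, -0.6], [0, 0, 0], 1]]}}

```text
time_s: 15.1
tool_pos: [408.3, -180.9, 262.9]
orientation: [[-0.899, -0.049, 0.435], [-0.043, 0.999, 0.022], [-0.435, 0.001, -0.9]]
contact_force: [-0.0, -0.1, -0.2]
finger_gap: 91.4
grip_force: 0.0
```

```bash
cat >> plan.py <<'E'
def TT(yaw,a):
    y=np.radians(yaw)
    return R.from_rotvec(-np.radians(a)*np.array([-np.sin(y),np.cos(y),0]))*R.from_euler('z',180+yaw,degrees=True)*R.from_euler('x',180,degrees=True)
def tc(base,o,h=68): return np.asarray(base,float)+[0,0,h]+5*o.as_matrix()[:,2]
def go(base,yaw,a,h=68,back=0,s=None):
    o=TT(yaw,a);row(tc(base,o,h)-back*o.as_matrix()[:,2],o,s)
E
python3 - <<'E'
from plan import *
s=st(); print(s[1].as_matrix())
go([459,-178,0],-25,30,back=130,s=s);go([459,-178,0],-25,30,s=s)
# big black jar height from its lid disc
a,n=disc('side',(293,381,328,400));b,m=disc('top',(451,274,487,301));print(a,n,b,m,tri(a,b))
E
```

```text
t 15.1 pos [ 408.3 -180.9  262.9] q [ -46.5    3.1  114.9   26.5   47.7 -154.8] F [-0.  -0.1 -0.2] gap 91.4 grip 0.0
[[-0.9 -0.   0.4]
 [-0.   1.   0. ]
 [-0.4  0.  -0.9]]
  -> [0.139, 0.098, 0.253] [0.073, -0.023, 0.136]
  -> [0.13, -0.003, 0.675] [0.073, -0.023, 0.136]
[315.5 392.5] 4 [474.2 286.2] 103 (array([ 389.1, -463.6,  121. ]), np.float64(14.421065113598074))
```

```bash
python3 - <<'E'
from plan import *
s=st()
go([459,-178,0],-28,22,back=130,s=s);go([459,-178,0],-28,22,s=s)
print(tri((309.2,393),(474.2,286.2)))
E
```

```text
t 15.2 pos [ 408.5 -180.4  261.7] q [ -46.4    3.3  114.9   26.5   47.7 -154.8] F [ 0.3 -0.4 -0.6] gap 91.3 grip 0.0
  -> [0.081, 0.079, 0.249] [0.07, 0.02, 0.156]
  -> [0.13, -0.006, 0.671] [0.07, 0.02, 0.156]
(array([ 382.2, -463. ,  121. ]), np.float64(0.3550072524464822))
```

Emit:
{"op": "move_arm", "data": {"moves": [[[0.03, 0.03, 0.08], [0.02, 0.006, 0.05], 1], [[0.05, 0.05, 0.16], [0.04, 0.012, 0.1], 1], [[0.081, 0.079, 0.249], [0.07, 0.02, 0.156], 1], [[0.081, 0.079, 0.249], [0.07, 0.02, 0.156], 1], [[0.081, 0.079, 0.249], [0.07, 0.02, 0.156], 1], [[0.094, 0.057, 0.36], [0.07, 0.02, 0.156], 1], [[0.106, 0.036, 0.46], [0.07, 0.02, 0.156], 1], [[0.117, 0.016, 0.56], [0.07, 0.02, 0.156], 1], [[0.126, 0, 0.64], [0.07, 0.02, 0.156], 1], [[0.13, -0.006, 0.671], [0.07, 0.02, 0.156], 1], [[0.13, -0.006, 0.671], [0.07, 0.02, 0.156], 1], [[0.13, -0.006, 0.671], [0.07, 0.02, 0.156], 1]]}}

```text
time_s: 16.7
tool_pos: [463.7, -180.4, 69.7]
orientation: [[-0.821, 0.468, 0.326], [0.435, 0.884, -0.173], [-0.369, -0.001, -0.929]]
contact_force: [0.1, -0.2, -0.2]
finger_gap: 91.4
grip_force: 0.0
```

```bash
python3 - <<'E'
from plan import *
s=st(); go([459,-178,0],-28,22,s=s)
a=imaging.get_image('side'); cv2.imwrite('pics/a4.png',cv2.resize(a[250:400,230:430],None,fx=2,fy=2))
E
```

```text
t 16.7 pos [ 463.7 -180.4   69.7] q [-28.2  29.  122.5   0.5   6.8 -90.7] F [ 0.1 -0.2 -0.2] gap 91.4 grip 0.0
  -> [0.018, -0.0, 0.016] [-0.0, -0.002, 0.0]
```

View pics/a4.png

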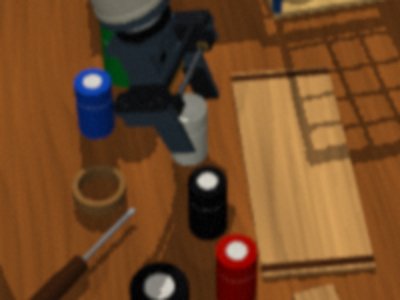

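Fingers straddle the white jar, at crop px (188,130); the tool is 5 mm high but within the pads. I close and lift.

Emit:
{"op": "move_arm", "data": {"moves": [[[0, 0, 0], [0, 0, 0], 0.5], [[0, 0, 0], [0, 0, 0], 0.3], [[0, 0, 0], [0, 0, 0], 0.3], [[0, 0, 0], [0, 0, 0], 0.3], [[0, 0, 0], [0, 0, 0], 0.3], [[0, 0, 0], [0, 0, 0], 0.3], [[0, 0, 0], [0, 0, 0], 0.3], [[0, 0, 0], [0, 0, 0], 0.3], [[-0.02, 0, -0.05], [0, 0, 0], 0.3], [[-0.06, 0, -0.15], [0, 0, 0], 0.3], [[-0.12, 0, -0.3], [0, 0, 0], 0.3], [[-0.16, 0, -0.4], [0, 0, 0], 0.3]]}}

```text
time_s: 18.25
tool_pos: [464.0, -180.6, 200.2]
orientation: [[-0.821, 0.468, 0.326], [0.435, 0.884, -0.173], [-0.369, -0.001, -0.929]]
contact_force: [-0.3, -0.0, -1.9]
finger_gap: 49.4
grip_force: 30.0
```

```bash
python3 - <<'E'
from plan import *
s=st();print(s[1].as_matrix())
# jar base relative to TCP, in world when tilted yaw -28/22: TCP was at (463.7,-180.4,69.7), base (459,-178,0)
E
```

```text
t 18.25 pos [ 464.  -180.6  200.2] q [-28.2  12.7 113.9   0.1  31.8 -90.3] F [-0.3 -0.  -1.9] gap 49.4 grip 30.0
[[-0.8  0.5  0.3]
 [ 0.4  0.9 -0.2]
 [-0.4 -0.  -0.9]]
```

```bash
cat >> plan.py <<'E'
import json
def grasped(base,P,O,yaw): # remember the grasp
    json.dump(dict(b=O.inv().apply(np.asarray(base,float)-P).tolist(),O=O.as_matrix().tolist(),yaw=yaw),open('g.json','w'))
def hold(base,yaw,s=None):
    g=json.load(open('g.json'));o=R.from_euler('z',yaw-g['yaw'],degrees=True)*R.from_matrix(g['O'])
    row(np.asarray(base,float)-o.apply(g['b']),o,s)
def base_now(s):
    g=json.load(open('g.json'));print('base',s[0]+s[1].apply(g['b']),'tilt err',np.degrees(np.linalg.norm((s[1].apply((R.from_matrix(g['O']).inv()).apply([0,0,1]))-[0,0,1]))))
E
python3 - <<'E'
from plan import *
s=st(); grasped([459,-178,0],np.array([463.7,-180.4,69.7]),s[1],-28)
base_now(s); hold([470,0,130],-11,s); hold([500,178,130],6,s)
E
```

```text
t 18.25 pos [ 464.  -180.6  200.2] q [-28.2  12.7 113.9   0.1  31.8 -90.3] F [-0.3 -0.  -1.9] gap 49.4 grip 30.0
base [ 459.3 -178.2  130.5] tilt err 1.3734341636765256e-14
  -> [0.231, 0.547, -0.09] [-0.035, -0.0, -0.088]
  -> [0.409, 1.122, -0.161] [-0.07, -0.0, -0.176]
```

Emit:
{"op": "move_arm", "data": {"moves": [[[0.03, 0.07, -0.01], [-0.005, 0, -0.012], 0.3], [[0.09, 0.2, -0.032], [-0.013, 0, -0.033], 0.3], [[0.15, 0.34, -0.055], [-0.022, 0, -0.055], 0.3], [[0.2, 0.48, -0.077], [-0.03, 0, -0.077], 0.3], [[0.25, 0.62, -0.1], [-0.039, 0, -0.099], 0.3], [[0.29, 0.75, -0.115], [-0.047, 0, -0.118], 0.3], [[0.33, 0.87, -0.13], [-0.054, 0, -0.137], 0.3], [[0.355, 0.96, -0.14], [-0.06, 0, -0.15], 0.3], [[0.36, 0.98, -0.143], [-0.06, 0, -0.15], 0.3], [[0.36, 0.98, -0.143], [-0.06, 0, -0.15], 0.3]]}}

```text
time_s: 19.5
tool_pos: [498.8, 133.4, 198.1]
orientation: [[-0.93, -0.02, 0.367], [-0.018, 1.0, 0.008], [-0.368, 0.001, -0.93]]
contact_force: [-0.7, -1.1, -1.0]
finger_gap: 49.4
grip_force: 30.0
```

```bash
cat > pad.py <<'E'
from plan import *
s=st();base_now(s)
for b in ([530,176,110],[670.5,180,110],[670.5,180,90],[670.5,180,83],[670.5,180,73],[670.5,180,69]): print(b);hold(b,6,s)
E
python3 pad.py
```

```text
t 19.5 pos [498.8 133.4 198.1] q [ 10.6  14.6 111.4  -6.3  32.9 -75.9] F [-0.7 -1.1 -1. ] gap 49.4 grip 30.0
base [493.4 133.3 128.4] tilt err 0.1280769266126298
[530, 176, 110]
  -> [-0.093, 0.142, 0.103] [-0.01, -0.0, -0.026]
[670.5, 180, 110]
  -> [-0.529, 0.146, 0.275] [-0.01, -0.0, -0.026]
[670.5, 180, 90]
  -> [-0.504, 0.146, 0.337] [-0.01, -0.0, -0.026]
[670.5, 180, 83]
  -> [-0.496, 0.146, 0.359] [-0.01, -0.0, -0.026]
[670.5, 180, 73]
  -> [-0.484, 0.146, 0.39] [-0.01, -0.0, -0.026]
[670.5, 180, 69]
  -> [-0.479, 0.146, 0.402] [-0.01, -0.0, -0.026]
```

Emit:
{"op": "move_arm", "data": {"moves": [[[-0.03, 0.05, 0.03], [-0.004, 0, -0.01], 0.3], [[-0.06, 0.1, 0.07], [-0.008, 0, -0.02], 0.3], [[-0.093, 0.142, 0.103], [-0.01, 0, -0.026], 0.3], [[-0.14, 0.145, 0.12], [-0.01, 0, -0.026], 0.3], [[-0.23, 0.145, 0.155], [-0.01, 0, -0.026], 0.3], [[-0.32, 0.146, 0.19], [-0.01, 0, -0.026], 0.3], [[-0.41, 0.146, 0.225], [-0.01, 0, -0.026], 0.3], [[-0.48, 0.146, 0.255], [-0.01, 0, -0.026], 0.3], [[-0.52, 0.146, 0.272], [-0.01, 0, -0.026], 0.3], [[-0.526, 0.146, 0.283], [-0.01, 0, -0.026], 0.3], [[-0.504, 0.146, 0.337], [-0.01, 0, -0.026], 0.3], [[-0.504, 0.146, 0.337], [-0.01, 0, -0.026], 0.3]]}}

```text
time_s: 21.0
tool_pos: [674.5, 180.8, 158.6]
orientation: [[-0.925, -0.107, 0.363], [-0.1, 0.994, 0.039], [-0.365, 0.0, -0.931]]
contact_force: [0.4, 0.4, -0.7]
finger_gap: 49.5
grip_force: 30.0
```

```bash
sed -i 's/\[530,176,110\],\[670.5,180,110\],//' pad.py; python3 pad.py; python3 - <<'E'
from plan import *
t=imaging.get_image('top');a=imaging.get_image('side')
cv2.imwrite('pics/a5.png',np.hstack([cv2.resize(t[110:230,170:320],None,fx=2.5,fy=2.5),cv2.resize(a[120:270,320:450],(260,300))]))
E
```

```text
t 21.0 pos [674.5 180.8 158.6] q [ 11.   30.5  90.2  -2.8  38.1 -83.3] F [ 0.4  0.4 -0.7] gap 49.5 grip 30.0
base [669.  180.2  88.9] tilt err 0.2258879498563267
[670.5, 180, 90]
  -> [-0.005, -0.001, -0.002] [0.0, -0.001, 0.0]
[670.5, 180, 83]
  -> [0.003, -0.001, 0.02] [0.0, -0.001, 0.0]
[670.5, 180, 73]
  -> [0.016, -0.001, 0.051] [0.0, -0.001, 0.0]
[670.5, 180, 69]
  -> [0.021, -0.001, 0.063] [0.0, -0.001, 0.0]
```

View pics/a5.png

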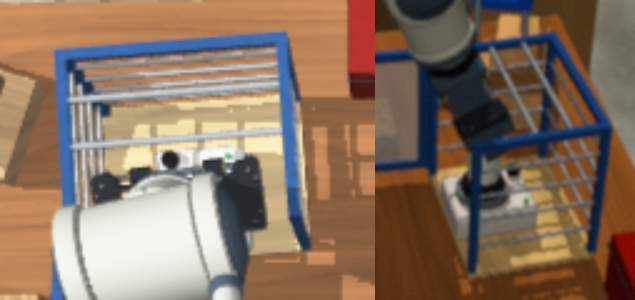

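The white jar is held upright over the pad (side half px (487,185)), clear of the rods. I press it down.

Emit:
{"op": "move_arm", "data": {"moves": [[[0, 0, 0.015], [0, 0, 0], 0.3], [[0.008, 0, 0.035], [0, 0, 0], 0.3], [[0.016, 0, 0.051], [0, 0, 0], 0.3], [[0.02, 0, 0.06], [0, 0, 0], 0.3], [[0.021, 0, 0.063], [0, 0, 0], 0.3], [[0.021, 0, 0.063], [0, 0, 0], 0.3], [[0.021, 0, 0.063], [0, 0, 0], 0.3], [[0.021, 0, 0.063], [0, 0, 0], 0.3], [[0.021, 0, 0.063], [0, 0, 0], 0.3], [[0.021, 0, 0.063], [0, 0, 0], 0.3], [[0.021, 0, 0.063], [0, 0, 0], 0.3], [[0.021, 0, 0.063], [0, 0, 0], 0.3]]}}

```text
time_s: 22.6
tool_pos: [678.4, 181.2, 141.8]
orientation: [[-0.923, -0.107, 0.37], [-0.1, 0.994, 0.04], [-0.372, 0.0, -0.928]]
contact_force: [-2.6, -2.0, 16.6]
finger_gap: 49.6
grip_force: 30.0
```

```bash
python3 pad.py
```

```text
t 22.6 pos [678.4 181.2 141.8] q [ 10.9  31.9  90.8  -3.   35.5 -83.1] F [-2.6 -2.  16.6] gap 49.6 grip 30.0
base [673.4 180.7  72.1] tilt err 0.18334815986056113
[670.5, 180, 90]
  -> [-0.014, -0.001, -0.059] [0.001, 0.001, 0.0]
[670.5, 180, 83]
  -> [-0.005, -0.001, -0.037] [0.001, 0.001, 0.0]
[670.5, 180, 73]
  -> [0.007, -0.001, -0.006] [0.001, 0.001, 0.0]
[670.5, 180, 69]
  -> [0.012, -0.001, 0.006] [0.001, 0.001, 0.0]
```

Emit:
{"op": "move_arm", "data": {"moves": [[[0, 0, 0], [0, 0, 0], 0.3], [[0, 0, 0], [0, 0, 0], 0.3], [[-0.01, 0, -0.03], [0, 0, 0], 0.3], [[-0.025, 0, -0.06], [0, 0, 0], 0.3], [[-0.037, 0, -0.093], [0, 0, 0], 0.3], [[0.04, 0.009, -0.124], [0, 0, 0], 0.3], [[0.15, 0.022, -0.17], [0, 0, 0], 0.3], [[0.26, 0.035, -0.22], [0, 0, 0], 0.3], [[0.36, 0.047, -0.27], [0, 0, 0], 0.3], [[0.44, 0.06, -0.33], [0, 0, 0], 0.3], [[0.461, 0.061, -0.365], [0, 0, 0], 0.3], [[0.461, 0.061, -0.365], [0, 0, 0], 0.3]]}}

```text
time_s: 24.1
tool_pos: [507.7, 181.3, 191.9]
orientation: [[-0.924, -0.108, 0.367], [-0.1, 0.994, 0.04], [-0.37, 0.001, -0.929]]
contact_force: [1.1, -0.3, -1.8]
finger_gap: 49.9
grip_force: 30.0
```

```bash
cat > brd.py <<'E'
import sys
from plan import *
y=float(sys.argv[1]); via=eval(sys.argv[2]); yw=float(sys.argv[3])
b=R.from_euler('z',-3.9,degrees=True).apply([0,y,0])+[597,-231,0]; print(b)
s=st();base_now(s)
for v,yy in via: print(v);hold(v,yy,s)
for z in (130,30,8,6): hold(b+[0,0,z],yw,s)
E
python3 brd.py 110 '[([500,0,130],-8)]' -20; python3 - <<'E'
from plan import *
for n in('red','black'):
  for c in('side','top'): 
    imaging.get_image(c); print(c,n,[(np.round(d['point']).tolist(),round(d['p'],2)) for d in imaging.place_of('jar_'+n,c)[:4]])
E
```

```text
[ 604.5 -121.3    0. ]
t 24.1 pos [507.7 181.3 191.9] q [ 15.4  16.8 109.2  -6.3  32.7 -76.1] F [ 1.1 -0.3 -1.8] gap 49.9 grip 30.0
base [502.5 180.8 122.2] tilt err 0.08611507693755013
[500, 0, 130]
  -> [0.058, -0.602, -0.052] [0.029, 0.0, 0.073]
  -> [-0.222, -1.045, 0.06] [0.054, 0.0, 0.135]
  -> [-0.099, -1.045, 0.369] [0.054, 0.0, 0.135]
  -> [-0.072, -1.045, 0.437] [0.054, 0.0, 0.135]
  -> [-0.069, -1.045, 0.444] [0.054, 0.0, 0.135]
side red [([346.0, 394.0], 0.7), ([389.0, 229.0], 0.48)]
top red [([444.0, 254.0], 0.77)]
side black [([310.0, 423.0], 0.94), ([280.0, 314.0], 0.9), ([334.0, 362.0], 0.65), ([272.0, 146.0], 0.43)]
top black [([317.0, 287.0], 0.87), ([406.0, 261.0], 0.82), ([348.0, 302.0], 0.68), ([462.0, 288.0], 0.57)]
```

Emit:
{"op": "move_arm", "data": {"moves": [[[0.005, -0.05, -0.005], [0.003, 0, 0.007], 0.3], [[0.015, -0.15, -0.015], [0.007, 0, 0.018], 0.3], [[0.025, -0.28, -0.025], [0.014, 0, 0.035], 0.3], [[0.04, -0.41, -0.037], [0.02, 0, 0.05], 0.3], [[0.05, -0.52, -0.046], [0.025, 0, 0.063], 0.3], [[0.02, -0.66, -0.03], [0.034, 0, 0.084], 0.3], [[-0.04, -0.78, -0.01], [0.04, 0, 0.1], 0.3], [[-0.11, -0.88, 0.02], [0.046, 0, 0.115], 0.3], [[-0.17, -0.96, 0.04], [0.05, 0, 0.127], 0.3], [[-0.2, -0.99, 0.05], [0.054, 0, 0.135], 0.3], [[-0.2, -0.99, 0.05], [0.054, 0, 0.135], 0.3]]}}

```text
time_s: 25.88
tool_pos: [600.1, -108.6, 198.9]
orientation: [[-0.873, 0.343, 0.346], [0.319, 0.939, -0.128], [-0.368, -0.001, -0.93]]
contact_force: [-1.0, 0.0, -0.7]
finger_gap: 49.3
grip_force: 30.0
```

```bash
python3 brd.py 110 '[]' -20
```

```text
[ 604.5 -121.3    0. ]
t 25.88 pos [ 600.1 -108.6  198.9] q [-14.7  21.2  99.9  -3.4  37.4 -82.4] F [-1.   0.  -0.7] gap 49.3 grip 30.0
base [ 595.1 -106.9  129.2] tilt err 0.05221144228021855
  -> [-0.044, -0.034, 0.014] [-0.001, -0.0, -0.001]
  -> [0.079, -0.034, 0.324] [-0.001, -0.0, -0.001]
  -> [0.106, -0.034, 0.392] [-0.001, -0.0, -0.001]
  -> [0.109, -0.034, 0.399] [-0.001, -0.0, -0.001]
```

Emit:
{"op": "move_arm", "data": {"moves": [[[-0.04, -0.034, 0.03], [0, 0, 0], 0.3], [[-0.01, -0.034, 0.11], [0, 0, 0], 0.3], [[0.04, -0.034, 0.22], [0, 0, 0], 0.3], [[0.079, -0.034, 0.324], [0, 0, 0], 0.3], [[0.095, -0.034, 0.365], [0, 0, 0], 0.3], [[0.106, -0.034, 0.392], [0, 0, 0], 0.3], [[0.109, -0.034, 0.399], [0, 0, 0], 0.3], [[0.109, -0.034, 0.399], [0, 0, 0], 0.3], [[0.109, -0.034, 0.399], [0, 0, 0], 0.3], [[0.109, -0.034, 0.399], [0, 0, 0], 0.6], [[0.109, -0.034, 0.399], [0, 0, 0], 0.8], [[0.109, -0.034, 0.399], [0, 0, 0], 1]]}}

```text
time_s: 27.38
tool_pos: [609.4, -122.0, 75.9]
orientation: [[-0.874, 0.342, 0.346], [0.318, 0.94, -0.127], [-0.369, -0.001, -0.93]]
contact_force: [0.0, -0.4, -0.4]
finger_gap: 71.5
grip_force: 0.0
```

Emit:
{"op": "move_arm", "data": {"moves": [[[0, 0, 0], [0, 0, 0], 1], [[0, 0, 0], [0, 0, 0], 1], [[0, 0, 0], [0, 0, 0], 1], [[0, 0, -0.04], [0, 0, 0], 1], [[0, 0, -0.12], [0, 0, 0], 1], [[0, 0, -0.25], [0, 0, 0], 1], [[0, 0, -0.4], [0, 0, 0], 1], [[0, 0, -0.5], [0, 0, 0], 1]]}}

```text
time_s: 28.38
tool_pos: [556.8, -102.6, 217.7]
orientation: [[-0.873, 0.342, 0.347], [0.317, 0.94, -0.127], [-0.37, -0.001, -0.929]]
contact_force: [0.2, 0.5, 0.0]
finger_gap: 91.0
grip_force: 0.0
```

```bash
python3 - <<'E'
from plan import *
s=st()
t=imaging.get_image('top');a=imaging.get_image('side')
cv2.imwrite('pics/a6.png',np.hstack([t[170:350,290:530],a[250:450,230:450][:180]]))
for n in('white','red','black'):
  for c in('side','top'):
    B=[(np.round(d['box']).tolist(),round(d['p'],2)) for d in imaging.silhouettes('jar_'+n,c)[:5]]; print(c,n,B)
    for b,p in B:
      try: d,k=disc(c,b if c=='top' else b[:3]+[(b[1]*.6+b[3]*.4)]);print('   ',d,k,onz(d,c,90))
      except Exception as e: pass
E
```

```text
t 28.38 pos [ 556.8 -102.6  217.7] q [-15.4  16.4 104.2  -2.8  37.8 -83.5] F [0.2 0.5 0. ] gap 91.0 grip 0.0
side white [([366.0, 275.0, 385.0, 307.0], 0.95), ([363.0, 205.0, 383.0, 216.0], 0.33), ([325.0, 335.0, 341.0, 369.0], 0.22)]
    [373.  278.9] 156 [ 603.8 -114.8   90. ]
    [384.8 207.8] 6 [704.4 175.9  90. ]
    [333.2 340.1] 54 [ 463.1 -301.9   90. ]
top white [([342.0, 204.0, 360.0, 219.0], 0.66)]
    [350.8 210.4] 219 [ 607.3 -119.5   90. ]
side red [([337.0, 363.0, 360.0, 405.0], 0.67)]
top red [([435.0, 244.0, 461.0, 263.0], 0.9), ([403.0, 293.0, 451.0, 342.0], 0.37), ([167.0, 203.0, 212.0, 300.0], 0.16)]
    [451.2 252.9] 46 [ 479.  -409.2   90. ]
    [410.5 300.7] 57 [ 341.7 -287.6   90. ]
    [181.3 288. ] 31 [384.  378.7  90. ]
side black [([295.0, 380.0, 327.0, 436.0], 0.78), ([278.0, 250.0, 304.0, 292.0], 0.69), ([326.0, 330.0, 343.0, 371.0], 0.66), ([267.0, 286.0, 287.0, 324.0], 0.64), ([238.0, 356.0, 292.0, 414.0], 0.43)]
    [305.7 393. ] 60 [ 376.4 -440.7   90. ]
    [290.5 256.6] 64 [393.9  10.8  90. ]
    [333.2 340.1] 54 [ 463.1 -301.9   90. ]
    [275.7 290.2] 49 [ 340.3 -111.    90. ]
top black [([451.0, 274.0, 487.0, 300.0], 0.69), ([309.0, 279.0, 329.0, 297.0], 0.69), ([403.0, 252.0, 424.0, 268.0], 0.54), ([340.0, 295.0, 349.0, 309.0], 0.48)]
    [474.2 286.3] 105 [ 381.6 -472.2   90. ]
    [321.1 281.1] 190 [400.5 -30.   90. ]
    [414.5 258.8] 57 [ 463.  -302.3   90. ]
    [349.7 301.5] 53 [ 340.9 -112.2   90. ]
```

View pics/a6.png

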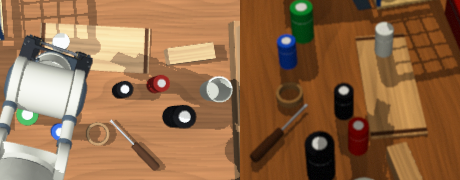

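White stands upright on the board (top crop px (62,41)); red and black are where they were. Next: red, approached at yaw -70° to clear the tall black jar.

```bash
python3 - <<'E'
from plan import *
s=st()
go([479,-409,0],-70,22,h=70,back=130,s=s);go([479,-409,0],-70,22,h=70,s=s)
E
```

```text
t 29.62 pos [ 557.5 -102.9  215.2] q [-15.4  16.6 104.2  -2.9  37.6 -83.5] F [-0.3  0.4  0.8] gap 91.2 grip 0.0
  -> [0.034, -0.929, 0.093] [0.103, -0.002, 0.258]
  -> [0.085, -1.052, 0.505] [0.103, -0.002, 0.258]
```

Emit:
{"op": "move_arm", "data": {"moves": [[[0.005, -0.1, 0.01], [0.01, 0, 0.028], 1], [[0.01, -0.24, 0.02], [0.025, 0, 0.065], 1], [[0.015, -0.4, 0.03], [0.042, 0, 0.11], 1], [[0.02, -0.55, 0.05], [0.06, 0, 0.155], 1], [[0.025, -0.7, 0.07], [0.08, 0, 0.2], 1], [[0.03, -0.83, 0.08], [0.095, 0, 0.235], 1], [[0.034, -0.91, 0.09], [0.103, -0.002, 0.258], 1], [[0.034, -0.929, 0.093], [0.103, -0.002, 0.258], 1], [[0.034, -0.929, 0.093], [0.103, -0.002, 0.258], 1], [[0.034, -0.929, 0.093], [0.103, -0.002, 0.258], 1]]}}

```text
time_s: 30.88
tool_pos: [463.0, -364.3, 186.0]
orientation: [[-0.318, 0.939, 0.129], [0.871, 0.343, -0.352], [-0.375, -0.0, -0.927]]
contact_force: [1.1, 0.8, -0.2]
finger_gap: 91.4
grip_force: 0.0
```

```bash
python3 - <<'E'
from plan import *
s=st()
go([479,-409,0],-70,22,h=70,s=s)
for c,b in(('side',(337,363,360,380)),('top',(435,244,461,263))):
  try: d,k=disc(c,b);print(c,d,k,onz(d,c,90))
  except Exception as e: print(c,'no')
E
```

```text
t 30.88 pos [ 463.  -364.3  186. ] q [-37.3  22.2 101.1 -18.6  39.4 -44.8] F [ 1.1  0.8 -0.2] gap 91.4 grip 0.0
  -> [-0.001, -0.001, 0.434] [0.0, 0.0, 0.0]
side [347.8 374.9] 54 [ 479.5 -408.7   90. ]
top [444.8 259.8] 390 [ 459.3 -389.9   90. ]
```

Emit:
{"op": "move_arm", "data": {"moves": [[[0, 0, 0.1], [0, 0, 0], 1], [[0, 0, 0.2], [0, 0, 0], 1], [[0, 0, 0.3], [0, 0, 0], 1], [[0, 0, 0.38], [0, 0, 0], 1], [[0, 0, 0.42], [0, 0, 0], 1], [[0, 0, 0.434], [0, 0, 0], 1], [[0, 0, 0.434], [0, 0, 0], 1], [[0, 0, 0.434], [0, 0, 0], 0.3], [[0, 0, 0.434], [0, 0, 0], 0.3], [[0, 0, 0.434], [0, 0, 0], 0.3], [[0, 0, 0.434], [0, 0, 0], 0.3], [[0, 0, 0.434], [0, 0, 0], 0.3]]}}

```text
time_s: 32.48
tool_pos: [479.5, -411.0, 65.2]
orientation: [[-0.317, 0.94, 0.128], [0.871, 0.342, -0.353], [-0.375, -0.0, -0.927]]
contact_force: [0.1, 0.7, 0.6]
finger_gap: 49.4
grip_force: 30.0
```

Emit:
{"op": "move_arm", "data": {"moves": [[[0, 0, 0], [0, 0, 0], 0.3], [[0, 0, 0], [0, 0, 0], 0.3], [[0, 0, 0], [0, 0, 0], 0.3], [[0, 0, 0], [0, 0, 0], 0.3]]}}

```text
time_s: 32.98
tool_pos: [479.5, -411.1, 65.2]
orientation: [[-0.317, 0.94, 0.128], [0.871, 0.342, -0.353], [-0.375, -0.0, -0.927]]
contact_force: [-0.1, 1.2, 3.4]
finger_gap: 49.8
grip_force: 30.0
```

```bash
python3 - <<'E'
from plan import *
s=st(); O=s[1]
# finger closing centres the jar along tool y
b=O.inv().apply(np.array([479.2,-409,0])-s[0]); print(b); b[1]=0
grasped(s[0]+O.apply(b),s[0],O,-70); base_now(s)
hold([479,-409,130],-70,s); hold([500,-200,135],-30,s)
E
```

```text
t 32.98 pos [ 479.5 -411.1   65.2] q [-40.3  35.6 101.7 -25.6  25.5 -38.7] F [-0.1  1.2  3.4] gap 49.8 grip 30.0
[26.4  0.4 59.7]
base [ 478.8 -409.1    0. ] tilt err 2.5616399341299002e-14
  -> [-0.162, 0.001, -0.402] [0.0, 0.0, 0.0]
  -> [0.417, 0.309, -0.655] [-0.083, -0.0, -0.206]
```

Emit:
{"op": "move_arm", "data": {"moves": [[[-0.02, 0, -0.05], [0, 0, 0], 0.3], [[-0.06, 0, -0.15], [0, 0, 0], 0.3], [[-0.12, 0, -0.3], [0, 0, 0], 0.3], [[-0.162, 0, -0.402], [0, 0, 0], 0.3], [[-0.08, 0.04, -0.44], [-0.012, 0, -0.03], 0.3], [[0.03, 0.1, -0.485], [-0.027, 0, -0.068], 0.3], [[0.15, 0.17, -0.535], [-0.044, 0, -0.11], 0.3], [[0.26, 0.23, -0.585], [-0.06, 0, -0.15], 0.3], [[0.35, 0.275, -0.625], [-0.073, 0, -0.182], 0.3], [[0.405, 0.302, -0.65], [-0.081, 0, -0.2], 0.3], [[0.417, 0.309, -0.655], [-0.083, 0, -0.206], 0.3]]}}

```text
time_s: 34.35
tool_pos: [501.8, -200.2, 201.1]
orientation: [[-0.803, 0.499, 0.325], [0.462, 0.867, -0.188], [-0.375, -0.001, -0.927]]
contact_force: [-0.2, 0.5, -1.0]
finger_gap: 49.8
grip_force: 30.0
```

```bash
python3 - <<'E'
from plan import *
s=st(); base_now(s)
hold([490,90,130],2,s)
E
```

```text
t 34.35 pos [ 501.8 -200.2  201.1] q [-27.5  15.7 109.   -1.8  33.2 -86.3] F [-0.2  0.5 -1. ] gap 49.8 grip 30.0
base [ 500.  -199.2  135.9] tilt err 0.03706360638345057
  -> [0.481, 0.822, -0.174] [-0.067, -0.0, -0.164]
```

Emit:
{"op": "move_arm", "data": {"moves": [[[0.03, 0.05, -0.01], [-0.004, 0, -0.01], 0.3], [[0.09, 0.15, -0.032], [-0.013, 0, -0.031], 0.3], [[0.17, 0.28, -0.06], [-0.023, 0, -0.057], 0.3], [[0.25, 0.41, -0.087], [-0.034, 0, -0.083], 0.3], [[0.32, 0.54, -0.113], [-0.044, 0, -0.108], 0.3], [[0.39, 0.66, -0.14], [-0.053, 0, -0.131], 0.3], [[0.45, 0.76, -0.16], [-0.062, 0, -0.152], 0.3], [[0.475, 0.81, -0.172], [-0.067, 0, -0.164], 0.3], [[0.481, 0.822, -0.174], [-0.067, 0, -0.164], 0.3], [[0.481, 0.822, -0.174], [-0.067, 0, -0.164], 0.3]]}}

```text
time_s: 35.6
tool_pos: [492.7, 88.7, 194.4]
orientation: [[-0.927, -0.031, 0.375], [-0.029, 1.0, 0.012], [-0.375, 0.001, -0.927]]
contact_force: [0.6, -0.1, -1.2]
finger_gap: 49.3
grip_force: 30.0
```

```bash
sed -i 's/in (\[670.5/in ([530,176,112],[670.5,180,112],[670.5/' pad.py; python3 pad.py
```

```text
t 35.6 pos [492.7  88.7 194.4] q [  3.9  13.5 114.3  -1.5  30.2 -86.8] F [ 0.6 -0.1 -1.2] gap 49.3 grip 30.0
base [490.6  88.7 129.2] tilt err 0.0700098924457856
[530, 176, 112]
  -> [-0.108, 0.287, 0.106] [-0.008, -0.0, -0.022]
[670.5, 180, 112]
  -> [-0.543, 0.286, 0.281] [-0.008, -0.0, -0.022]
[670.5, 180, 90]
  -> [-0.515, 0.286, 0.349] [-0.008, -0.0, -0.022]
[670.5, 180, 83]
  -> [-0.507, 0.286, 0.371] [-0.008, -0.0, -0.022]
[670.5, 180, 73]
  -> [-0.494, 0.286, 0.402] [-0.008, -0.0, -0.022]
[670.5, 180, 69]
  -> [-0.489, 0.286, 0.414] [-0.008, -0.0, -0.022]
```

Emit:
{"op": "move_arm", "data": {"moves": [[[-0.03, 0.08, 0.03], [-0.003, 0, -0.007], 0.3], [[-0.07, 0.19, 0.07], [-0.006, 0, -0.015], 0.3], [[-0.1, 0.27, 0.1], [-0.008, 0, -0.021], 0.3], [[-0.14, 0.287, 0.12], [-0.008, 0, -0.022], 0.3], [[-0.22, 0.287, 0.15], [-0.008, 0, -0.022], 0.3], [[-0.32, 0.287, 0.19], [-0.008, 0, -0.022], 0.3], [[-0.42, 0.287, 0.231], [-0.008, 0, -0.022], 0.3], [[-0.5, 0.286, 0.263], [-0.008, 0, -0.022], 0.3], [[-0.535, 0.286, 0.278], [-0.008, 0, -0.022], 0.3], [[-0.538, 0.286, 0.292], [-0.008, 0, -0.022], 0.3], [[-0.515, 0.286, 0.349], [-0.008, 0, -0.022], 0.3], [[-0.515, 0.286, 0.349], [-0.008, 0, -0.022], 0.3]]}}

```text
time_s: 37.1
tool_pos: [670.3, 180.4, 153.7]
orientation: [[-0.923, -0.105, 0.37], [-0.099, 0.994, 0.037], [-0.371, -0.002, -0.928]]
contact_force: [-0.2, -1.0, 0.1]
finger_gap: 49.1
grip_force: 30.0
```

```bash
sed -i 's/\[530,176,112\],\[670.5,180,112\],//' pad.py; python3 pad.py
```

```text
t 37.1 pos [670.3 180.4 153.7] q [ 11.1  30.5  91.3  -3.3  36.5 -82.7] F [-0.2 -1.   0.1] gap 49.1 grip 30.0
base [668.1 180.   88.5] tilt err 0.2594190937682508
[670.5, 180, 90]
  -> [-0.009, -0.001, -0.002] [-0.0, -0.001, 0.001]
[670.5, 180, 83]
  -> [0.0, -0.001, 0.02] [-0.0, -0.001, 0.001]
[670.5, 180, 73]
  -> [0.012, -0.001, 0.051] [-0.0, -0.001, 0.001]
[670.5, 180, 69]
  -> [0.017, -0.001, 0.063] [-0.0, -0.001, 0.001]
```

Press and hold red, slightly further than before for margin.

Emit:
{"op": "move_arm", "data": {"moves": [[[0, 0, 0.015], [0, 0, 0], 0.3], [[0.005, 0, 0.035], [0, 0, 0], 0.3], [[0.013, 0, 0.051], [0, 0, 0], 0.3], [[0.018, 0, 0.063], [0, 0, 0], 0.3], [[0.019, 0, 0.066], [0, 0, 0], 0.3], [[0.019, 0, 0.066], [0, 0, 0], 0.3], [[0.019, 0, 0.066], [0, 0, 0], 0.3], [[0.019, 0, 0.066], [0, 0, 0], 0.3], [[0.019, 0, 0.066], [0, 0, 0], 0.3], [[0.019, 0, 0.066], [0, 0, 0], 0.3], [[0.019, 0, 0.066], [0, 0, 0], 0.3], [[0.019, 0, 0.066], [0, 0, 0], 0.3]]}}

```text
time_s: 38.6
tool_pos: [675.9, 181.5, 137.3]
orientation: [[-0.92, -0.106, 0.378], [-0.098, 0.994, 0.039], [-0.38, -0.001, -0.925]]
contact_force: [-7.3, -0.8, 24.3]
finger_gap: 49.5
grip_force: 30.0
```

```bash
python3 pad.py | head -2
```

```text
t 38.6 pos [675.9 181.5 137.3] q [ 11.1  32.   91.8  -3.5  34.  -82.4] F [-7.3 -0.8 24.3] gap 49.5 grip 30.0
base [674.2 181.2  72.1] tilt err 0.2685289838411972
```

Emit:
{"op": "move_arm", "data": {"moves": [[[0, 0, 0], [0, 0, 0], 0.3], [[0, 0, 0], [0, 0, 0], 0.3], [[-0.01, 0, -0.03], [0, 0, 0], 0.3], [[-0.025, 0, -0.06], [0, 0, 0], 0.3], [[-0.037, 0, -0.093], [0, 0, 0], 0.3], [[0.04, 0.009, -0.124], [0, 0, 0], 0.3], [[0.15, 0.022, -0.17], [0, 0, 0], 0.3], [[0.26, 0.035, -0.22], [0, 0, 0], 0.3], [[0.36, 0.047, -0.27], [0, 0, 0], 0.3], [[0.44, 0.06, -0.33], [0, 0, 0], 0.3], [[0.461, 0.061, -0.365], [0, 0, 0], 0.3], [[0.461, 0.061, -0.365], [0, 0, 0], 0.3]]}}

```text
time_s: 40.1
tool_pos: [504.5, 181.6, 185.3]
orientation: [[-0.921, -0.106, 0.374], [-0.099, 0.994, 0.038], [-0.376, -0.001, -0.927]]
contact_force: [0.6, -0.4, -1.6]
finger_gap: 49.5
grip_force: 30.0
```

```bash
python3 brd.py 0 '[([490,-95,130],-17)]' -24
```

```text
[ 597. -231.    0.]
t 40.1 pos [504.5 181.6 185.3] q [ 15.8  17.2 110.3  -7.2  30.9 -74.8] F [ 0.6 -0.4 -1.6] gap 49.5 grip 30.0
base [502.5 181.3 120.1] tilt err 0.08506767079187438
[490, -95, 130]
  -> [0.117, -0.914, -0.082] [0.048, 0.0, 0.119]
  -> [-0.166, -1.404, 0.034] [0.062, 0.0, 0.155]
  -> [-0.041, -1.403, 0.343] [0.062, 0.0, 0.155]
  -> [-0.013, -1.403, 0.411] [0.062, 0.0, 0.155]
  -> [-0.011, -1.403, 0.417] [0.062, 0.0, 0.155]
```

Emit:
{"op": "move_arm", "data": {"moves": [[[0.006, -0.05, -0.004], [0.003, 0, 0.007], 0.3], [[0.02, -0.16, -0.014], [0.008, 0, 0.021], 0.3], [[0.04, -0.31, -0.028], [0.016, 0, 0.04], 0.3], [[0.06, -0.46, -0.041], [0.024, 0, 0.06], 0.3], [[0.078, -0.61, -0.055], [0.032, 0, 0.079], 0.3], [[0.096, -0.75, -0.067], [0.039, 0, 0.097], 0.3], [[0.11, -0.85, -0.077], [0.045, 0, 0.111], 0.3], [[0.117, -0.905, -0.082], [0.048, 0, 0.119], 0.3], [[0.117, -0.914, -0.082], [0.048, 0, 0.119], 0.3], [[0.117, -0.914, -0.082], [0.048, 0, 0.119], 0.3]]}}

```text
time_s: 41.35
tool_pos: [491.4, -95.3, 194.4]
orientation: [[-0.887, 0.292, 0.358], [0.271, 0.956, -0.111], [-0.375, -0.001, -0.927]]
contact_force: [-0.7, -0.2, -1.3]
finger_gap: 49.6
grip_force: 30.0
```

```bash
python3 brd.py 0 '[]' -24
```

```text
[ 597. -231.    0.]
t 41.35 pos [491.4 -95.3 194.4] q [-18.   13.4 114.4   0.6  30.2 -91.5] F [-0.7 -0.2 -1.3] gap 49.6 grip 30.0
base [489.4 -94.7 129.2] tilt err 0.06147934942354327
  -> [-0.442, -0.331, 0.176] [0.014, -0.0, 0.036]
  -> [-0.317, -0.33, 0.485] [0.014, -0.0, 0.036]
  -> [-0.289, -0.33, 0.553] [0.014, -0.0, 0.036]
  -> [-0.287, -0.33, 0.559] [0.014, -0.0, 0.036]
```

Emit:
{"op": "move_arm", "data": {"moves": [[[-0.06, -0.05, 0.025], [0.002, 0, 0.005], 0.3], [[-0.18, -0.14, 0.07], [0.006, 0, 0.015], 0.3], [[-0.3, -0.23, 0.12], [0.01, 0, 0.025], 0.3], [[-0.4, -0.3, 0.16], [0.014, 0, 0.036], 0.3], [[-0.442, -0.331, 0.176], [0.014, 0, 0.036], 0.3], [[-0.41, -0.331, 0.25], [0.014, 0, 0.036], 0.3], [[-0.36, -0.33, 0.37], [0.014, 0, 0.036], 0.3], [[-0.317, -0.33, 0.485], [0.014, 0, 0.036], 0.3], [[-0.3, -0.33, 0.526], [0.014, 0, 0.036], 0.3], [[-0.289, -0.33, 0.553], [0.014, 0, 0.036], 0.3], [[-0.286, -0.33, 0.561], [0.014, 0, 0.036], 0.3], [[-0.286, -0.33, 0.561], [0.014, 0, 0.036], 0.3]]}}

```text
time_s: 42.85
tool_pos: [599.2, -232.4, 71.7]
orientation: [[-0.846, 0.406, 0.344], [0.377, 0.914, -0.153], [-0.376, 0.0, -0.926]]
contact_force: [-1.4, -0.0, -1.3]
finger_gap: 49.7
grip_force: 30.0
```

```bash
python3 brd.py 0 '[]' -24
```

```text
[ 597. -231.    0.]
t 42.85 pos [ 599.2 -232.4   71.7] q [-27.2  34.5 102.8   3.5  20.6 -96.2] F [-1.4 -0.  -1.3] gap 49.7 grip 30.0
base [ 597.4 -231.6    6.5] tilt err 0.07352680925711298
  -> [-0.153, 0.001, -0.382] [0.0, 0.0, 0.0]
  -> [-0.028, 0.001, -0.073] [0.0, 0.0, 0.0]
  -> [-0.0, 0.001, -0.005] [0.0, 0.0, 0.0]
  -> [0.002, 0.001, 0.001] [0.0, 0.0, 0.0]
```

Emit:
{"op": "move_arm", "data": {"moves": [[[0.001, 0, 0.003], [0, 0, 0], 0.3], [[0.002, 0, 0.005], [0, 0, 0], 0.3], [[0.002, 0, 0.005], [0, 0, 0], 0.45], [[0.002, 0, 0.005], [0, 0, 0], 0.7], [[0.002, 0, 0.005], [0, 0, 0], 1], [[0.002, 0, 0.005], [0, 0, 0], 1], [[0.002, 0, 0.005], [0, 0, 0], 1], [[0.002, 0, 0.005], [0, 0, 0], 1], [[0, 0, -0.04], [0, 0, 0], 1], [[0, 0, -0.14], [0, 0, 0], 1], [[0, 0, -0.28], [0, 0, 0], 1], [[0, 0, -0.4], [0, 0, 0], 1]]}}

```text
time_s: 44.35
tool_pos: [556.9, -213.6, 184.1]
orientation: [[-0.847, 0.407, 0.344], [0.377, 0.914, -0.153], [-0.376, 0.0, -0.927]]
contact_force: [0.9, -0.0, 0.4]
finger_gap: 91.1
grip_force: 0.0
```

```bash
cat > look.py <<'E'
from plan import *
s=st()
for c in('side','top'):
  imaging.get_image(c)
  for n in('white','red','black'):
    for d in imaging.silhouettes('jar_'+n,c)[:5]:
      b=d['box']
      if d['p']<.3: continue
      try: u,k=disc(c,b if c=='top' else [b[0],b[1],b[2],b[1]*.6+b[3]*.4]);print(c,n,round(d['p'],2),np.round(b),u,k,onz(u,c,90))
      except Exception as e: print(c,n,np.round(b),'-')
E
python3 look.py
```

```text
t 44.35 pos [ 556.9 -213.6  184.1] q [-27.5  21.2 103.3   2.4  33.4 -95.2] F [ 0.9 -0.   0.4] gap 91.1 grip 0.0
side white 0.67 [366. 275. 386. 304.] [373.  279.1] 151 [ 603.6 -115.6   90. ]
side white 0.35 [325. 332. 342. 370.] [333.2 340.1] 54 [ 463.1 -301.9   90. ]
side red 0.81 [370. 298. 391. 338.] [380.7 309.3] 41 [ 600.  -224.4   90. ]
side red 0.59 [267. 137. 435. 258.] [306.8 156.8] 597 [505.7 491.   90. ]
side black 0.94 [295. 384. 324. 434.] [309.1 392.7] 135 [ 384.  -441.3   90. ]
side black 0.91 [268. 286. 287. 323.] [275.7 290.2] 49 [ 340.3 -111.    90. ]
side black 0.82 [324. 333. 342. 370.] [333.2 340.1] 54 [ 463.1 -301.9   90. ]
side black 0.79 [281. 247. 305. 294.] [290.6 256.6] 66 [394.3  10.9  90. ]
top white 0.66 [341. 205. 360. 223.] [349.3 211.6] 240 [ 603.8 -115.    90. ]
top red 0.77 [379. 204. 399. 219.] [388.9 212.6] 52 [ 599.3 -231.    90. ]
top red 0.68 [172. 125. 296. 298.] [230.4 161.5] 932 [758.4 236.6  90. ]
top black 0.87 [450. 273. 485. 301.] [474.3 286.2] 110 [ 382.  -472.5   90. ]
top black 0.67 [308. 275. 326. 296.] [317.  283.9] 93 [392.5 -17.9  90. ]
```

```bash
python3 - <<'E'
from plan import *
s=st()
go([463.1,-302,0],-40,22,h=70,back=130,s=s);go([463.1,-302,0],-40,22,h=70,s=s)
E
```

```text
t 45.4 pos [ 557.6 -213.9  182.1] q [-27.5  21.4 103.3   2.4  33.2 -95.3] F [ 0.2 -0.2 -0.4] gap 91.5 grip 0.0
  -> [0.29, -0.353, -0.131] [0.033, 0.0, 0.082]
  -> [0.297, -0.398, 0.3] [0.033, 0.0, 0.082]
```

Emit:
{"op": "move_arm", "data": {"moves": [[[0.04, -0.04, -0.04], [0.004, 0, 0.01], 1], [[0.12, -0.14, -0.08], [0.013, 0, 0.033], 1], [[0.2, -0.24, -0.11], [0.023, 0, 0.057], 1], [[0.27, -0.33, -0.128], [0.031, 0, 0.077], 1], [[0.29, -0.353, -0.131], [0.033, 0, 0.082], 1], [[0.29, -0.353, -0.131], [0.033, 0, 0.082], 1], [[0.29, -0.353, -0.131], [0.033, 0, 0.082], 1]]}}

```text
time_s: 46.28
tool_pos: [428.0, -271.8, 186.1]
orientation: [[-0.711, 0.641, 0.289], [0.594, 0.768, -0.24], [-0.376, 0.001, -0.927]]
contact_force: [0.3, -0.1, -0.0]
finger_gap: 91.1
grip_force: 0.0
```

```bash
python3 - <<'E'
from plan import *
s=st()
go([463.1,-302,0],-40,22,h=70,s=s)
u,k=disc('side',(324,333,342,350));print(u,k,onz(u,'side',90))
E
```

```text
t 46.27 pos [ 428.  -271.8  186.1] q [-39.   14.8 114.3  -0.6  28.9 -88.7] F [ 0.3 -0.1 -0. ] gap 91.1 grip 0.0
  -> [0.003, -0.003, 0.433] [0.001, 0.0, 0.001]
[333.2 340.1] 54 [ 463.1 -301.9   90. ]
```

Emit:
{"op": "move_arm", "data": {"moves": [[[0.003, -0.003, 0.1], [0, 0, 0], 1], [[0.003, -0.003, 0.2], [0, 0, 0], 1], [[0.003, -0.003, 0.3], [0, 0, 0], 1], [[0.003, -0.003, 0.38], [0, 0, 0], 1], [[0.003, -0.003, 0.42], [0, 0, 0], 1], [[0.003, -0.003, 0.433], [0, 0, 0], 1], [[0.003, -0.003, 0.433], [0, 0, 0], 1], [[0.003, -0.003, 0.433], [0, 0, 0], 0.3], [[0.003, -0.003, 0.433], [0, 0, 0], 0.3], [[0.003, -0.003, 0.433], [0, 0, 0], 0.3], [[0.003, -0.003, 0.433], [0, 0, 0], 0.3], [[0.003, -0.003, 0.433], [0, 0, 0], 0.3]]}}

```text
time_s: 47.82
tool_pos: [463.6, -303.3, 65.1]
orientation: [[-0.711, 0.641, 0.288], [0.595, 0.767, -0.24], [-0.375, 0.001, -0.927]]
contact_force: [-0.2, 0.1, 1.0]
finger_gap: 49.5
grip_force: 30.0
```

Emit:
{"op": "move_arm", "data": {"moves": [[[0, 0, 0], [0, 0, 0], 0.3], [[0, 0, 0], [0, 0, 0], 0.3], [[0, 0, 0], [0, 0, 0], 0.3]]}}

```text
time_s: 48.2
tool_pos: [463.7, -303.3, 65.1]
orientation: [[-0.711, 0.641, 0.288], [0.595, 0.767, -0.24], [-0.375, 0.001, -0.927]]
contact_force: [-0.4, -0.9, 2.9]
finger_gap: 49.5
grip_force: 30.0
```

```bash
python3 - <<'E'
from plan import *
s=st(); O=s[1]
b=O.inv().apply(np.array([463.1,-302,0])-s[0]); print(b); b[1]=0
grasped(s[0]+O.apply(b),s[0],O,-40); base_now(s)
hold([463,-302,130],-40,s); hold([475,-110,135],-17,s)
E
```

```text
t 48.2 pos [ 463.7 -303.3   65.1] q [-39.2  31.5 115.3  -1.   11.2 -88.4] F [-0.4 -0.9  2.9] gap 49.5 grip 30.0
[25.6  0.5 59.9]
base [ 462.8 -302.4   -0. ] tilt err 6.887845953068828e-15
  -> [-0.162, 0.002, -0.402] [0.0, 0.0, 0.0]
  -> [0.184, 0.52, -0.559] [-0.048, 0.0, -0.118]
```

Emit:
{"op": "move_arm", "data": {"moves": [[[-0.02, 0, -0.05], [0, 0, 0], 0.3], [[-0.06, 0, -0.15], [0, 0, 0], 0.3], [[-0.12, 0, -0.3], [0, 0, 0], 0.3], [[-0.162, 0, -0.402], [0, 0, 0], 0.3], [[-0.12, 0.06, -0.42], [-0.006, 0, -0.014], 0.3], [[-0.05, 0.17, -0.453], [-0.016, 0, -0.038], 0.3], [[0.03, 0.29, -0.49], [-0.027, 0, -0.066], 0.3], [[0.11, 0.41, -0.525], [-0.038, 0, -0.093], 0.3], [[0.17, 0.5, -0.553], [-0.046, 0, -0.114], 0.3], [[0.184, 0.52, -0.559], [-0.048, 0, -0.118], 0.3], [[0.184, 0.52, -0.559], [-0.048, 0, -0.118], 0.3]]}}

```text
time_s: 49.58
tool_pos: [475.6, -109.9, 199.2]
orientation: [[-0.887, 0.291, 0.358], [0.27, 0.957, -0.107], [-0.374, 0.002, -0.927]]
contact_force: [0.4, -0.8, -2.0]
finger_gap: 49.7
grip_force: 30.0
```

```bash
python3 - <<'E'
from plan import *
s=st(); base_now(s)
hold([495,140,130],6,s)
E
```

```text
t 49.58 pos [ 475.6 -109.9  199.2] q [-21.2  11.9 115.5   3.3  30.7 -96.8] F [ 0.4 -0.8 -2. ] gap 49.7 grip 30.0
base [ 474.3 -109.4  134. ] tilt err 0.07490393382905228
  -> [0.169, 0.817, -0.052] [-0.048, -0.0, -0.119]
```

Emit:
{"op": "move_arm", "data": {"moves": [[[0.01, 0.05, -0.003], [-0.003, 0, -0.007], 0.3], [[0.03, 0.15, -0.01], [-0.009, 0, -0.022], 0.3], [[0.06, 0.28, -0.018], [-0.016, 0, -0.041], 0.3], [[0.09, 0.42, -0.027], [-0.025, 0, -0.061], 0.3], [[0.115, 0.56, -0.036], [-0.033, 0, -0.082], 0.3], [[0.14, 0.68, -0.043], [-0.04, 0, -0.1], 0.3], [[0.16, 0.77, -0.05], [-0.045, 0, -0.112], 0.3], [[0.169, 0.815, -0.052], [-0.048, 0, -0.119], 0.3], [[0.169, 0.817, -0.052], [-0.048, 0, -0.119], 0.3], [[0.169, 0.817, -0.052], [-0.048, 0, -0.119], 0.3]]}}

```text
time_s: 50.82
tool_pos: [497.0, 138.7, 195.6]
orientation: [[-0.922, -0.106, 0.373], [-0.098, 0.994, 0.04], [-0.376, 0.001, -0.927]]
contact_force: [-0.0, 0.4, -2.2]
finger_gap: 49.1
grip_force: 30.0
```

```bash
sed -i 's/in (\[670.5/in ([530,176,112],[670.5,180,112],[670.5/' pad.py; python3 pad.py
```

```text
t 50.83 pos [497.  138.7 195.6] q [  9.9  14.5 112.3  -2.7  31.2 -84.1] F [-0.   0.4 -2.2] gap 49.1 grip 30.0
base [495.7 138.6 130.5] tilt err 0.02898469718364654
[530, 176, 112]
  -> [-0.094, 0.112, 0.105] [-0.0, 0.0, -0.0]
[670.5, 180, 112]
  -> [-0.527, 0.076, 0.28] [-0.0, 0.0, -0.0]
[670.5, 180, 90]
  -> [-0.5, 0.075, 0.348] [-0.0, 0.0, -0.0]
[670.5, 180, 83]
  -> [-0.491, 0.075, 0.37] [-0.0, 0.0, -0.0]
[670.5, 180, 73]
  -> [-0.478, 0.075, 0.401] [-0.0, 0.0, -0.0]
[670.5, 180, 69]
  -> [-0.473, 0.075, 0.413] [-0.0, 0.0, -0.0]
```

Emit:
{"op": "move_arm", "data": {"moves": [[[-0.03, 0.04, 0.035], [0, 0, 0], 0.3], [[-0.07, 0.085, 0.08], [0, 0, 0], 0.3], [[-0.094, 0.112, 0.105], [0, 0, 0], 0.3], [[-0.14, 0.108, 0.123], [0, 0, 0], 0.3], [[-0.22, 0.1, 0.155], [0, 0, 0], 0.3], [[-0.32, 0.092, 0.196], [0, 0, 0], 0.3], [[-0.42, 0.084, 0.236], [0, 0, 0], 0.3], [[-0.49, 0.078, 0.265], [0, 0, 0], 0.3], [[-0.523, 0.076, 0.278], [0, 0, 0], 0.3], [[-0.524, 0.076, 0.288], [0, 0, 0], 0.3], [[-0.5, 0.075, 0.348], [0, 0, 0], 0.3], [[-0.5, 0.075, 0.348], [0, 0, 0], 0.3]]}}

```text
time_s: 52.32
tool_pos: [670.2, 180.5, 154.0]
orientation: [[-0.923, -0.107, 0.371], [-0.099, 0.994, 0.04], [-0.373, 0.001, -0.928]]
contact_force: [0.5, -0.2, -1.4]
finger_gap: 49.8
grip_force: 30.0
```

```bash
sed -i 's/\[530,176,112\],\[670.5,180,112\],//' pad.py; python3 pad.py
```

```text
t 52.33 pos [670.2 180.5 154. ] q [ 11.   30.4  91.4  -3.   36.4 -83. ] F [ 0.5 -0.2 -1.4] gap 49.8 grip 30.0
base [668.7 180.4  88.9] tilt err 0.1458471168725397
[670.5, 180, 90]
  -> [-0.006, -0.002, -0.002] [-0.0, -0.001, 0.0]
[670.5, 180, 83]
  -> [0.002, -0.002, 0.02] [-0.0, -0.001, 0.0]
[670.5, 180, 73]
  -> [0.015, -0.002, 0.051] [-0.0, -0.001, 0.0]
[670.5, 180, 69]
  -> [0.02, -0.002, 0.063] [-0.0, -0.001, 0.0]
```

Emit:
{"op": "move_arm", "data": {"moves": [[[0, 0, 0.015], [0, 0, 0], 0.3], [[0.005, 0, 0.035], [0, 0, 0], 0.3], [[0.013, 0, 0.051], [0, 0, 0], 0.3], [[0.019, 0, 0.063], [0, 0, 0], 0.3], [[0.02, 0, 0.065], [0, 0, 0], 0.3], [[0.02, 0, 0.065], [0, 0, 0], 0.3], [[0.02, 0, 0.065], [0, 0, 0], 0.3], [[0.02, 0, 0.065], [0, 0, 0], 0.3], [[0.02, 0, 0.065], [0, 0, 0], 0.3], [[0.02, 0, 0.065], [0, 0, 0], 0.3], [[0.02, 0, 0.065], [0, 0, 0], 0.3], [[0.02, 0, 0.065], [0, 0, 0], 0.3]]}}

```text
time_s: 53.82
tool_pos: [675.4, 181.1, 137.4]
orientation: [[-0.919, -0.107, 0.378], [-0.099, 0.994, 0.041], [-0.381, 0.001, -0.925]]
contact_force: [-3.6, -3.4, 18.2]
finger_gap: 49.7
grip_force: 30.0
```

```bash
python3 pad.py | head -2
```

```text
t 53.83 pos [675.4 181.1 137.4] q [ 11.   32.   92.   -3.2  33.8 -82.8] F [-3.6 -3.4 18.2] gap 49.7 grip 30.0
base [674.5 181.1  72.3] tilt err 0.33144527938292084
```

Emit:
{"op": "move_arm", "data": {"moves": [[[0, 0, 0], [0, 0, 0], 0.3], [[0, 0, 0], [0, 0, 0], 0.3], [[-0.01, 0, -0.03], [0, 0, 0], 0.3], [[-0.025, 0, -0.06], [0, 0, 0], 0.3], [[-0.037, 0, -0.093], [0, 0, 0], 0.3], [[0.04, 0.009, -0.124], [0, 0, 0], 0.3], [[0.15, 0.022, -0.17], [0, 0, 0], 0.3], [[0.26, 0.035, -0.22], [0, 0, 0], 0.3], [[0.36, 0.047, -0.27], [0, 0, 0], 0.3], [[0.44, 0.06, -0.33], [0, 0, 0], 0.3], [[0.461, 0.061, -0.365], [0, 0, 0], 0.3], [[0.461, 0.061, -0.365], [0, 0, 0], 0.3]]}}

```text
time_s: 55.32
tool_pos: [503.9, 181.3, 185.5]
orientation: [[-0.921, -0.107, 0.375], [-0.099, 0.994, 0.041], [-0.377, 0.001, -0.926]]
contact_force: [0.1, 0.0, -1.4]
finger_gap: 49.7
grip_force: 30.0
```

```bash
python3 brd.py -110 '[([480,-100,130],-17),([480,-310,130],-35)]' -32; python3 look.py
```

```text
[ 589.5 -340.7    0. ]
t 55.33 pos [503.9 181.3 185.5] q [ 15.6  17.1 110.5  -6.9  30.7 -75.3] F [ 0.1  0.  -1.4] gap 49.7 grip 30.0
base [502.8 181.2 120.4] tilt err 0.13843911482570184
[480, -100, 130]
  -> [0.15, -0.926, -0.097] [0.048, 0.001, 0.119]
[480, -310, 130]
  -> [0.22, -1.623, -0.126] [0.086, 0.001, 0.211]
  -> [-0.106, -1.763, 0.007] [0.08, 0.001, 0.196]
  -> [0.02, -1.764, 0.315] [0.08, 0.001, 0.196]
  -> [0.047, -1.764, 0.383] [0.08, 0.001, 0.196]
  -> [0.05, -1.764, 0.389] [0.08, 0.001, 0.196]
t 55.33 pos [503.9 181.3 185.5] q [ 15.6  17.1 110.5  -6.9  30.7 -75.3] F [ 0.1  0.  -1.4] gap 49.7 grip 30.0
side white 0.64 [366. 272. 385. 305.] [373.1 279. ] 163 [ 603.9 -115.1   90. ]
side white 0.5 [344. 283. 416. 392.] [374.1 282. ] 79 [ 604.1 -126.6   90. ]
side red 0.86 [370. 299. 393. 339.] [380.7 309.3] 41 [ 600.  -224.4   90. ]
side black 0.9 [280. 246. 307. 294.] [290.7 256.5] 69 [394.5  11.   90. ]
side black 0.84 [293. 380. 326. 433.] [309.2 392.8] 141 [ 384.2 -441.6   90. ]
side black 0.61 [268. 283. 289. 322.] [275.7 290.2] 49 [ 340.3 -111.    90. ]
side black [314. 200. 325. 210.] -
top white 0.73 [168. 202. 213. 291.] [202.1 283.8] 644 [395.8 317.8  90. ]
top white 0.6 [341. 204. 363. 222.] [350.  211.9] 268 [ 602.9 -117.1   90. ]
top red 0.72 [378. 201. 399. 228.] [388.9 212.6] 52 [ 599.3 -231.    90. ]
top black 0.69 [340. 295. 359. 308.] [349.7 301.6] 50 [ 340.5 -112.2   90. ]
top black 0.68 [232. 233. 247. 242.] [242.2 243.5] 15 [512.6 200.6  90. ]
top black 0.63 [305. 277. 329. 299.] [317.  283.9] 93 [392.5 -17.9  90. ]
```

Emit:
{"op": "move_arm", "data": {"moves": [[[0.008, -0.05, -0.005], [0.003, 0, 0.007], 0.3], [[0.026, -0.16, -0.017], [0.008, 0, 0.021], 0.3], [[0.05, -0.31, -0.032], [0.016, 0, 0.04], 0.3], [[0.075, -0.46, -0.048], [0.024, 0, 0.06], 0.3], [[0.1, -0.61, -0.064], [0.032, 0, 0.079], 0.3], [[0.122, -0.75, -0.079], [0.039, 0, 0.097], 0.3], [[0.14, -0.86, -0.09], [0.045, 0, 0.111], 0.3], [[0.15, -0.92, -0.097], [0.048, 0, 0.119], 0.3], [[0.15, -0.926, -0.097], [0.048, 0, 0.119], 0.3], [[0.15, -0.926, -0.097], [0.048, 0, 0.119], 0.3]]}}

```text
time_s: 57.62
tool_pos: [480.4, -100.7, 194.4]
orientation: [[-0.886, 0.292, 0.359], [0.271, 0.956, -0.108], [-0.375, 0.002, -0.927]]
contact_force: [0.8, 0.5, -2.3]
finger_gap: 49.2
grip_force: 30.0
```

```bash
python3 brd.py -110 '[([490,-310,130],-32)]' -32
```

```text
[ 589.5 -340.7    0. ]
t 57.62 pos [ 480.4 -100.7  194.4] q [-19.5  12.6 115.6   2.1  29.7 -94.2] F [ 0.8  0.5 -2.3] gap 49.2 grip 30.0
base [ 479.2 -100.2  129.2] tilt err 0.03852260562203177
[490, -310, 130]
  -> [-0.222, -0.659, 0.086] [0.031, -0.0, 0.077]
  -> [-0.544, -0.66, 0.216] [0.031, -0.0, 0.077]
  -> [-0.419, -0.661, 0.525] [0.031, -0.0, 0.077]
  -> [-0.392, -0.661, 0.593] [0.031, -0.0, 0.077]
  -> [-0.389, -0.661, 0.6] [0.031, -0.0, 0.077]
```

Emit:
{"op": "move_arm", "data": {"moves": [[[-0.02, -0.05, 0.008], [0.002, 0, 0.006], 0.3], [[-0.06, -0.17, 0.024], [0.008, 0, 0.02], 0.3], [[-0.11, -0.31, 0.044], [0.014, 0, 0.036], 0.3], [[-0.17, -0.45, 0.066], [0.021, 0, 0.052], 0.3], [[-0.26, -0.57, 0.1], [0.027, 0, 0.066], 0.3], [[-0.38, -0.64, 0.15], [0.031, 0, 0.077], 0.3], [[-0.49, -0.66, 0.194], [0.031, 0, 0.077], 0.3], [[-0.54, -0.66, 0.214], [0.031, 0, 0.077], 0.3], [[-0.544, -0.66, 0.216], [0.031, 0, 0.077], 0.3], [[-0.51, -0.66, 0.3], [0.031, 0, 0.077], 0.3], [[-0.46, -0.66, 0.42], [0.031, 0, 0.077], 0.3], [[-0.419, -0.661, 0.525], [0.031, 0, 0.077], 0.3]]}}

```text
time_s: 59.12
tool_pos: [589.9, -341.1, 94.2]
orientation: [[-0.787, 0.528, 0.319], [0.491, 0.849, -0.196], [-0.374, 0.002, -0.927]]
contact_force: [0.6, 0.3, -1.4]
finger_gap: 49.8
grip_force: 30.0
```

```bash
python3 brd.py -110 '[]' -32
```

```text
[ 589.5 -340.7    0. ]
t 59.12 pos [ 589.9 -341.1   94.2] q [-35.8  34.5  96.4   3.5  27.3 -96.7] F [ 0.6  0.3 -1.4] gap 49.8 grip 30.0
base [ 588.8 -340.3   29. ] tilt err 0.0808689312516324
  -> [-0.128, 0.001, -0.311] [0.0, -0.0, -0.0]
  -> [-0.004, 0.0, -0.002] [0.0, -0.0, -0.0]
  -> [0.024, -0.0, 0.066] [0.0, -0.0, -0.0]
  -> [0.026, -0.0, 0.072] [0.0, -0.0, -0.0]
```

Emit:
{"op": "move_arm", "data": {"moves": [[[0.01, 0, 0.03], [0, 0, 0], 0.3], [[0.018, 0, 0.052], [0, 0, 0], 0.3], [[0.024, 0, 0.066], [0, 0, 0], 0.3], [[0.026, 0, 0.073], [0, 0, 0], 0.3], [[0.027, 0, 0.075], [0, 0, 0], 0.3], [[0.027, 0, 0.075], [0, 0, 0], 0.3], [[0.027, 0, 0.075], [0, 0, 0], 0.45], [[0.027, 0, 0.075], [0, 0, 0], 0.7], [[0.027, 0, 0.075], [0, 0, 0], 1], [[0.027, 0, 0.075], [0, 0, 0], 1], [[0.027, 0, 0.075], [0, 0, 0], 1], [[0.027, 0, 0.075], [0, 0, 0], 1]]}}

```text
time_s: 60.62
tool_pos: [591.7, -342.0, 71.4]
orientation: [[-0.787, 0.529, 0.319], [0.491, 0.849, -0.197], [-0.375, 0.002, -0.927]]
contact_force: [-0.5, 0.1, 0.5]
finger_gap: 90.7
grip_force: 0.0
```

Emit:
{"op": "move_arm", "data": {"moves": [[[0, 0, 0], [0, 0, 0], 1], [[0, 0, -0.04], [0, 0, 0], 1], [[0, 0, -0.12], [0, 0, 0], 1], [[0, 0, -0.26], [0, 0, 0], 1], [[0, 0, -0.42], [0, 0, 0], 1], [[0, 0, -0.58], [0, 0, 0], 1], [[0, 0, -0.72], [0, 0, 0], 1], [[0, 0, -0.8], [0, 0, 0], 1], [[0, 0, -0.8], [0, 0, 0], 1]]}}

```text
time_s: 61.75
tool_pos: [515.0, -294.8, 296.5]
orientation: [[-0.785, 0.529, 0.322], [0.49, 0.849, -0.199], [-0.379, 0.002, -0.926]]
contact_force: [0.7, -0.5, -0.3]
finger_gap: 91.3
grip_force: 0.0
```

```bash
python3 look.py; python3 - <<'E'
from plan import *
t=imaging.get_image('top');a=imaging.get_image('side')
cv2.imwrite('pics/a7.png',np.hstack([t[110:310,160:520],a[110:430,250:450][:200]])); cv2.imwrite('pics/a8.png',np.hstack([a[230:430,250:450]]))
s=st(); row([384,364,345],R.from_euler('z',-96,degrees=True)*D,s); row([450,30,380],D,s)
# handle top in the top view (yellow)
h=cv2.cvtColor(t,cv2.COLOR_BGR2HSV);m=cv2.inRange(h,(22,150,120),(35,255,255))
n,l,q,cen=cv2.connectedComponentsWithStats(m)
print([(cen[i],q[i,4],onz(cen[i],'top',240)) for i in range(1,n) if q[i,4]>4])
E
```

```text
t 61.75 pos [ 515.  -294.8  296.5] q [-36.6  12.7  95.    2.4  50.2 -95.9] F [ 0.7 -0.5 -0.3] gap 91.3 grip 0.0
side white 0.71 [369. 272. 383. 304.] [373.  278.9] 156 [ 603.8 -114.8   90. ]
side red 0.82 [372. 299. 389. 339.] [380.7 309.3] 41 [ 600.  -224.4   90. ]
side red 0.34 [269. 145. 350. 209.] [282. 143.] 39 [431.1 591.1  90. ]
side black 0.89 [294. 381. 326. 434.] [309.1 392.7] 134 [ 384.1 -441.2   90. ]
side black 0.6 [378. 337. 398. 373.] [388.1 343.3] 55 [ 593.1 -334.8   90. ]
side black 0.56 [270. 283. 288. 323.] [275.7 290.2] 49 [ 340.3 -111.    90. ]
side black 0.56 [278. 250. 306. 292.] [290.5 256.5] 66 [394.1  11.1  90. ]
top white 0.69 [413. 209. 436. 223.] [426.8 214.4] 56 [ 592.8 -341.5   90. ]
top white 0.56 [340. 206. 363. 224.] [350.  211.9] 268 [ 602.9 -117.1   90. ]
top red 0.55 [377. 204. 400. 226.] [388.9 212.6] 52 [ 599.3 -231.    90. ]
top black 0.86 [307. 273. 328. 296.] [317.  283.9] 93 [392.5 -17.9  90. ]
top black 0.74 [414. 207. 438. 224.] [426.8 214.4] 56 [ 592.8 -341.5   90. ]
top black 0.59 [338. 293. 357. 310.] [356.8 309.2] 72 [ 318.8 -132.3   90. ]
top black 0.57 [467. 277. 489. 300.] [470.3 283.9] 252 [ 388.8 -461.3   90. ]
t 62.95 pos [ 515.  -294.8  293.9] q [-36.6  12.9  95.    2.4  50.1 -95.9] F [ 0.  -0.6  0.1] gap 91.3 grip 0.0
  -> [1.357, 1.634, -0.729] [0.065, 0.11, 0.331]
  -> [0.594, 0.805, -0.548] [-0.037, 0.119, -0.195]
[(array([171.6, 287.6]), np.int32(15), array([384.9, 363.6, 240. ]))]
```

View pics/a7.png

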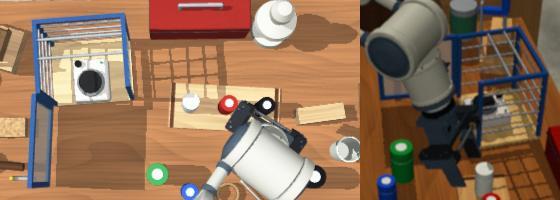

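All three jars stand on the board (top crop px (190,102), (229,103), (266,105)); the door handle is at (385,364). I go back to it.

Emit:
{"op": "move_arm", "data": {"moves": [[[0.04, 0.05, -0.06], [0, 0.01, -0.01], 1], [[0.12, 0.15, -0.14], [-0.005, 0.03, -0.04], 1], [[0.22, 0.29, -0.24], [-0.012, 0.05, -0.07], 1], [[0.33, 0.43, -0.33], [-0.02, 0.07, -0.11], 1], [[0.43, 0.57, -0.42], [-0.027, 0.09, -0.145], 1], [[0.53, 0.7, -0.5], [-0.033, 0.11, -0.175], 1], [[0.58, 0.78, -0.54], [-0.037, 0.119, -0.195], 1], [[0.594, 0.805, -0.548], [-0.037, 0.119, -0.195], 1], [[0.594, 0.805, -0.548], [-0.037, 0.119, -0.195], 1]]}}

```text
time_s: 64.08
tool_pos: [450.0, 29.9, 379.8]
orientation: [[-0.998, -0.062, -0.001], [-0.062, 0.998, -0.001], [0.001, -0.001, -1.0]]
contact_force: [0.1, -0.0, 0.3]
finger_gap: 91.4
grip_force: 0.0
```

```bash
python3 - <<'E'
from plan import *
s=st(); row([384.5,363.8,345],R.from_euler('z',-96,degrees=True)*D,s)
E
```

```text
t 64.08 pos [450.   29.9 379.8] q [ -3.8   6.5  85.5  -0.1  88.1 -97.3] F [ 0.1 -0.   0.3] gap 91.4 grip 0.0
  -> [0.148, 1.125, 0.115] [-0.0, 0.0, 0.533]
```

Emit:
{"op": "move_arm", "data": {"moves": [[[0.01, 0.09, 0.01], [0, 0, 0.05], 1], [[0.02, 0.18, 0.02], [0, 0, 0.1], 1], [[0.035, 0.28, 0.03], [0, 0, 0.155], 1], [[0.05, 0.39, 0.04], [0, 0, 0.21], 1], [[0.065, 0.5, 0.05], [0, 0, 0.265], 1], [[0.08, 0.61, 0.06], [0, 0, 0.32], 1], [[0.095, 0.72, 0.075], [0, 0, 0.375], 1], [[0.11, 0.82, 0.085], [0, 0, 0.43], 1], [[0.125, 0.91, 0.095], [0, 0, 0.485], 1], [[0.135, 0.98, 0.1], [0, 0, 0.533], 1], [[0.135, 0.98, 0.1], [0, 0, 0.533], 1], [[0.135, 0.98, 0.1], [0, 0, 0.533], 1]]}}

```text
time_s: 65.58
tool_pos: [391.6, 319.7, 349.7]
orientation: [[0.039, 0.999, -0.001], [0.999, -0.039, -0.001], [-0.001, -0.001, -1.0]]
contact_force: [-0.9, -0.7, 0.1]
finger_gap: 91.3
grip_force: 0.0
```

```bash
python3 - <<'E'
from plan import *
s=st(); o=R.from_euler('z',-96,degrees=True)*D; row([384.5,363.8,345],o,s); row([384.5,363.8,230],o,s)
E
```

```text
t 65.58 pos [391.6 319.7 349.7] q [32.5 12.6 82.4 -0.  85.1 34.7] F [-0.9 -0.7  0.1] gap 91.3 grip 0.0
  -> [0.146, -0.029, 0.016] [-0.0, 0.0, 0.0]
  -> [0.146, -0.029, 0.399] [-0.0, 0.0, 0.0]
```

Emit:
{"op": "move_arm", "data": {"moves": [[[0.08, -0.015, 0.01], [0, 0, 0], 1], [[0.14, -0.029, 0.016], [0, 0, 0], 1], [[0.146, -0.029, 0.03], [0, 0, 0], 1], [[0.146, -0.029, 0.12], [0, 0, 0], 1], [[0.146, -0.029, 0.24], [0, 0, 0], 1], [[0.146, -0.029, 0.35], [0, 0, 0], 1], [[0.146, -0.029, 0.395], [0, 0, 0], 1], [[0.146, -0.029, 0.399], [0, 0, 0], 1], [[0.146, -0.029, 0.399], [0, 0, 0], 0], [[0.146, -0.029, 0.399], [0, 0, 0], 0], [[0.146, -0.029, 0.399], [0, 0, 0], 0], [[0.146, -0.029, 0.399], [0, 0, 0], 0]]}}

```text
time_s: 67.08
tool_pos: [384.1, 365.0, 230.4]
orientation: [[0.041, 0.999, -0.001], [0.999, -0.041, -0.0], [-0.0, -0.001, -1.0]]
contact_force: [0.4, -0.1, 0.2]
finger_gap: 54.2
grip_force: 0.0
```

Emit:
{"op": "move_arm", "data": {"moves": [[[0, 0, 0], [0, 0, 0], 0], [[0, 0, 0], [0, 0, 0], 0], [[0, 0, 0], [0, 0, 0], 0], [[0, 0, 0], [0, 0, 0], 0], [[0, 0, 0], [0, 0, 0], 0], [[0, 0, 0], [0, 0, 0], 0], [[0, 0, 0], [0, 0, 0], 0], [[0, 0, 0], [0, 0, 0], 0]]}}

```text
time_s: 68.08
tool_pos: [384.2, 364.8, 230.2]
orientation: [[0.041, 0.999, -0.001], [0.999, -0.041, -0.001], [-0.001, -0.001, -1.0]]
contact_force: [3.4, -1.0, -2.5]
finger_gap: 11.0
grip_force: 30.0
```

```bash
python3 - <<'E'
from plan import *
s=st(); P,O=s
# circle through the shut, middle and open handle places -> hinge
A=np.array([566.5,71.8]);Bm=np.array([439.5,139.3]);Cc=P[:2]
M=np.array([Bm-A,Cc-A])*2; c=np.linalg.solve(M,[Bm@Bm-A@A,Cc@Cc-A@A]);print('circ',c,np.linalg.norm(A-c))
c=np.array([608.5,301]);r=231.4
def h(t,x): # guard-frame handle at door angle t (deg), scaled about hinge
    v=R.from_euler('z',-t,degrees=True).apply(R.from_euler('z',3.69,degrees=True).apply([-54,-225,0]));return np.r_[c,230]+v
ang=lambda p:np.arctan2(*(p-c)[::-1])
t0=np.degrees(ang(h(0,0)[:2])-ang(P[:2]));print('theta now',t0%360,np.linalg.norm(P[:2]-c))
t0=t0%360
for k in range(1,25):
    t=t0*(1-k/24);p=h(t,0);print(k,np.round(O.inv().apply(p-P)/300,3).tolist(),round(-(t0-t)/180,3))
E
```

```text
t 68.08 pos [384.2 364.8 230.2] q [37.1 20.5 90.3  0.  69.3 39.4] F [ 3.4 -1.  -2.5] gap 11.0 grip 30.0
circ [606.2 299.8] 231.41212051131214
theta now 96.07941538269614 233.25307839453714
1 [-0.054, -0.005, 0.001] -0.022
2 [-0.108, -0.012, 0.001] -0.044
3 [-0.161, -0.015, 0.001] -0.067
4 [-0.215, -0.015, 0.001] -0.089
5 [-0.269, -0.01, 0.001] -0.111
6 [-0.322, -0.003, 0.001] -0.133
7 [-0.375, 0.009, 0.001] -0.156
8 [-0.427, 0.024, 0.001] -0.178
9 [-0.477, 0.043, 0.001] -0.2
10 [-0.526, 0.066, 0.001] -0.222
11 [-0.573, 0.091, 0.001] -0.245
12 [-0.619, 0.12, 0.001] -0.267
13 [-0.662, 0.152, 0.001] -0.289
14 [-0.703, 0.187, 0.001] -0.311
15 [-0.742, 0.225, 0.001] -0.334
16 [-0.777, 0.265, 0.001] -0.356
17 [-0.81, 0.308, 0.001] -0.378
18 [-0.84, 0.353, 0.001] -0.4
19 [-0.866, 0.4, 0.001] -0.423
20 [-0.89, 0.449, 0.001] -0.445
21 [-0.909, 0.499, 0.001] -0.467
22 [-0.925, 0.55, 0.001] -0.489
23 [-0.938, 0.603, 0.001] -0.512
24 [-0.947, 0.656, 0.0] -0.534
```

Emit:
{"op": "move_arm", "data": {"moves": [[[-0.054, -0.005, 0], [0, 0, -0.022], 0], [[-0.108, -0.012, 0], [0, 0, -0.044], 0], [[-0.161, -0.015, 0], [0, 0, -0.067], 0], [[-0.215, -0.015, 0], [0, 0, -0.089], 0], [[-0.269, -0.01, 0], [0, 0, -0.111], 0], [[-0.322, -0.003, 0], [0, 0, -0.133], 0], [[-0.375, 0.009, 0], [0, 0, -0.156], 0], [[-0.427, 0.024, 0], [0, 0, -0.178], 0], [[-0.477, 0.043, 0], [0, 0, -0.2], 0], [[-0.526, 0.066, 0], [0, 0, -0.222], 0], [[-0.573, 0.091, 0], [0, 0, -0.245], 0], [[-0.619, 0.12, 0], [0, 0, -0.267], 0]]}}

```text
time_s: 69.58
tool_pos: [410.1, 176.6, 230.1]
orientation: [[-0.718, 0.696, -0.006], [0.696, 0.718, -0.002], [0.003, -0.006, -1.0]]
contact_force: [-11.0, -6.7, 10.6]
finger_gap: 10.5
grip_force: 30.0
```

```bash
python3 - <<'E'
from plan import *
s=st(); P,O=s; c=np.array([608,300.6])
def h(t): return np.r_[c,230]+R.from_euler('z',3.69-t,degrees=True).apply([-54,-225,0])
ang=lambda p:np.arctan2(*(p-c)[::-1])
t0=np.degrees(ang(h(0)[:2])-ang(P[:2]))%360;print('theta now',t0,np.linalg.norm(P[:2]-c))
yaw0=np.degrees((D.inv()*O).as_rotvec()); print(yaw0)
for t in list(np.linspace(t0,0,11)[1:])+[-1]:
    p=h(t);print(round(t,1),np.round(O.inv().apply(p-P)/300,3).tolist(),round(-(t0-t)/180,3))
E
```

```text
t 69.58 pos [410.1 176.6 230.1] q [ 15.7  14.  100.6  -0.   65.8 -30.2] F [-11.   -6.7  10.6] gap 10.5 grip 30.0
theta now 48.12443619492616 233.48667404043303
[ 0.2  0.3 47.8]
43.3 [-0.065, -0.006, 0.0] -0.027
38.5 [-0.129, -0.013, 0.0] -0.053
33.7 [-0.194, -0.015, -0.0] -0.08
28.9 [-0.259, -0.012, -0.0] -0.107
24.1 [-0.323, -0.003, -0.001] -0.134
19.2 [-0.386, 0.011, -0.001] -0.16
14.4 [-0.448, 0.031, -0.001] -0.187
9.6 [-0.508, 0.055, -0.001] -0.214
4.8 [-0.566, 0.085, -0.002] -0.241
0.0 [-0.621, 0.119, -0.002] -0.267
-1 [-0.632, 0.127, -0.002] -0.273
```

Emit:
{"op": "move_arm", "data": {"moves": [[[-0.065, -0.008, 0], [0, 0, -0.027], 0], [[-0.129, -0.016, 0], [0, 0, -0.053], 0], [[-0.194, -0.019, 0], [0, 0, -0.08], 0], [[-0.259, -0.016, 0], [0, 0, -0.107], 0], [[-0.323, -0.007, 0], [0, 0, -0.134], 0], [[-0.386, 0.008, 0], [0, 0, -0.16], 0], [[-0.448, 0.028, 0], [0, 0, -0.187], 0], [[-0.508, 0.052, 0], [0, 0, -0.214], 0], [[-0.566, 0.082, 0], [0, 0, -0.241], 0], [[-0.595, 0.1, 0], [0, 0, -0.254], 0], [[-0.619, 0.117, 0], [0, 0, -0.267], 0], [[-0.619, 0.117, 0], [0, 0, -0.267], 0]]}}

```text
time_s: 71.08
tool_pos: [567.2, 71.6, 229.7]
orientation: [[-0.998, -0.066, -0.008], [-0.066, 0.998, -0.003], [0.008, -0.003, -1.0]]
contact_force: [-16.6, -16.7, 10.0]
finger_gap: 11.3
grip_force: 30.0
```

```bash
python3 - <<'E'
from plan import *
s=st(); print(s[1].as_matrix())
E
```

```text
t 71.08 pos [567.2  71.6 229.7] q [  1.3  24.1  84.3  -0.2  72.1 -92.4] F [-16.6 -16.7  10. ] gap 11.3 grip 30.0
[[-1.  -0.1 -0. ]
 [-0.1  1.  -0. ]
 [ 0.  -0.  -1. ]]
```

Emit:
{"op": "move_arm", "data": {"moves": [[[0, 0, 0], [0, 0, 0], 0], [[0, 0, 0], [0, 0, 0], 0.3], [[0, 0, 0], [0, 0, 0], 0.6], [[0, 0, 0], [0, 0, 0], 0.8], [[0, 0, 0], [0, 0, 0], 0.8], [[0, 0, 0], [0, 0, 0], 0.8], [[0, 0, -0.05], [0, 0, 0], 0.8], [[0, 0, -0.15], [0, 0, 0], 0.8], [[0, 0, -0.3], [0, 0, 0], 0.8], [[0, 0, -0.45], [0, 0, 0], 0.8], [[0.2, 0, -0.5], [0, 0, 0], 0.8], [[0.3, 0, -0.5], [0, 0, 0], 0.8]]}}

```text
time_s: 72.58
tool_pos: [478.7, 67.5, 382.7]
orientation: [[-0.998, -0.066, 0.002], [-0.066, 0.998, -0.001], [-0.002, -0.001, -1.0]]
contact_force: [-0.5, 0.1, 0.3]
finger_gap: 73.2
grip_force: 0.0
```

Emit:
{"op": "move_arm", "data": {"moves": [[[0.15, -0.1, 0], [0, 0, 0], 0.8], [[0.3, -0.3, 0], [0, 0, 0], 0.8], [[0.3, -0.5, 0], [0, 0, 0], 0.8], [[0.3, -0.5, 0], [0, 0, 0], 0.8], [[0.3, -0.5, 0], [0, 0, 0], 0.8]]}}

```text
time_s: 73.2
tool_pos: [400.4, -88.3, 381.1]
orientation: [[-0.998, -0.064, -0.0], [-0.064, 0.998, -0.001], [0.001, -0.001, -1.0]]
contact_force: [-0.6, 1.0, 0.3]
finger_gap: 73.1
grip_force: 0.0
```

```bash
python3 look.py; python3 - <<'E'
from plan import *
t=imaging.get_image('top');a=imaging.get_image('side')
cv2.imwrite('pics/a9.png',np.hstack([cv2.resize(t[110:240,170:300],(400,400)),a[110:430,250:450]][:1]+[cv2.resize(a[120:440,260:440],(225,400))]))
h=cv2.cvtColor(t,cv2.COLOR_BGR2HSV);m=cv2.inRange(h,(22,150,120),(35,255,255))
n,l,q,cen=cv2.connectedComponentsWithStats(m)
print([(cen[i],q[i,4],onz(cen[i],'top',240)) for i in range(1,n) if q[i,4]>4])
t=cv2.imread('pics/top0.png');h=cv2.cvtColor(t,cv2.COLOR_BGR2HSV);m=cv2.inRange(h,(22,150,120),(35,255,255))
n,l,q,cen=cv2.connectedComponentsWithStats(m)
print([(cen[i],q[i,4],onz(cen[i],'top',240)) for i in range(1,n) if q[i,4]>4])
E
```

```text
t 73.2 pos [400.4 -88.3 381.1] q [ -20.8    2.5   89.7   -0.    87.7 -114.5] F [-0.6  1.   0.3] gap 73.1 grip 0.0
side white 0.71 [365. 273. 382. 306.] [372.5 279.9] 129 [ 601.7 -118.1   90. ]
side white 0.33 [375. 206. 384. 214.] [385.5 208.6] 11 [705.7 171.7  90. ]
side white [236. 352. 298. 414.] -
side red 0.67 [373. 301. 392. 338.] [380.8 309.3] 42 [ 600.3 -224.5   90. ]
side red [343. 137. 438. 258.] -
side black 0.95 [280. 247. 304. 290.] [290.6 256.5] 68 [394.5  11.2  90. ]
side black 0.81 [380. 333. 398. 374.] [388.  343.4] 56 [ 593. -335.   90.]
side black 0.73 [294. 382. 328. 433.] [303.7 393.8] 12 [ 371.5 -442.1   90. ]
side black 0.57 [265. 283. 289. 324.] [275.7 290.2] 49 [ 340.3 -111.    90. ]
top red 0.79 [378. 205. 398. 224.] [388.9 212.6] 50 [ 599.4 -231.    90. ]
top black 0.92 [450. 274. 487. 300.] [474.3 286.2] 102 [ 381.9 -472.6   90. ]
top black 0.6 [413. 209. 436. 226.] [426.8 214.4] 56 [ 592.8 -341.5   90. ]
top black 0.45 [198. 198. 296. 224.] [251.9 207.5] 161 [619.3 172.2  90. ]
top black 0.41 [343. 305. 354. 311.] [351.1 303.9] 69 [ 334. -116.   90.]
[(array([281.6, 218. ]), np.int32(15), array([566.3,  73.3, 240. ]))]
[(array([281.6, 218. ]), np.int32(15), array([566.3,  73.3, 240. ]))]
```

View pics/a9.png

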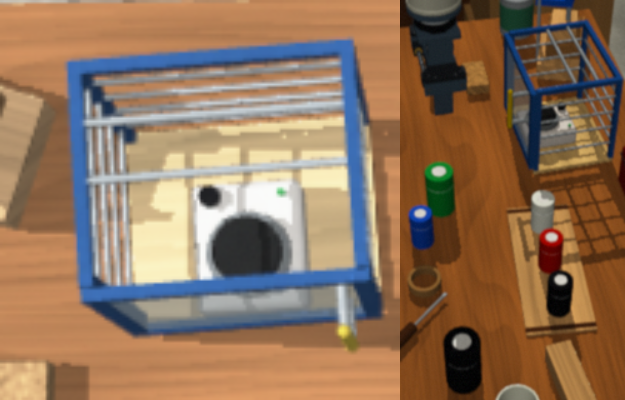

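The door is shut: the handle pixel (281.6,218.0) is the same as at the start. The three jars stand upright on the board and the robot is clear, so I hand in.

```bash
python3 -c "
from bench import r
print(r.job_done())"
```

```text
the job is handed in; nothing more can be done
None
```

I opened the guard door, pressed white, red and black fully down in that order (there was no yellow jar), stood all three upright on the board, shut the door and handed the job in; no verdict came back.

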